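# Put the mixed-up shop signs back on their own paper patterns

## Robot

A 6-joint arm with a two-finger parallel gripper is mounted at the origin on the work surface. World frame = base frame: x ahead of the robot, y to its left, z up, the work surface at z = 0. Lengths are in mm, angles in degrees, forces in N, time in s.
With the tool pointing down it reaches from about 300 to 850 mm from the base axis. Payload 4.2 kg.
Tool frame: the origin (TCP) lies at the very end of the fingers, on their centre line; the grasp point (between the pads) lies 19 mm behind it; z points along the fingers, y is the direction in which the jaws open and shut (so a half turn about z gives the same grasp; the last joint's range is limited). The gripper opens to 91 mm and grips with 3 to 60 N. Pads are 32 mm wide; open, the fingers measure 118 mm over their backs; the gripper's body (76 mm by 178 mm) begins 60 mm behind the grasp point.
Start: joints at [68.927, 18.312, 89.639, -0, 72.044, -1.146], TCP at [195.982, 540.59, 180.276] pointing down, gripper open.
Joint ranges: [-177.97, 177.97], [-48.28, 115.42], [12.27, 149.76], [-77.06, 257.06], [2.81, 150.46], [-146.56, 146.56]. Speed limits (degrees/s): [147.25, 147.25, 180, 180, 180, 180].

## Interface

Orientations are given as [roll, pitch, yaw] about the fixed x, y, z axes, in that order (R = Rz(yaw) Ry(pitch) Rx(roll)).
In Python, from workcell import monitor, eyes, job gives the robot as it stands.
- The arm moves only by the tool move_arm, never from a script. Its argument "increments" is a list that holds one entry, the list of rows, each a list of 7 numbers: the opening, from 0 (shut) to 1 (fully open), then the shift along the tool's x, y, z in cm, then the turn, a rotation vector about the tool's x, y, z in rad. In form: [[[jaw, x, y, z, ax, ay, az], ...]]. A call has 1 to 12 rows; each row shifts and turns the pose as measured when the row begins, along the tool's axes as they then stand; what a row does not reach is not made up. A row lasts 1/8 s, in which the tool goes at most 62.5 mm and 10.7 degrees, less where a joint would pass 70% of its speed; a pose out of reach is approached as far as the arm can. A call is refused whole if a number of a shift passes 6.25 or a number of a turn 0.188, either way. A call with a gripper value outside its range is refused whole. The fingers move at their own pace and stop on an object; "force" is the grip in N (left out, the last holds). Time passes only in rows, so rows that do not move let the fingers close. It gives the time, the measured TCP pose, the force and the opening at its end, in the units of the state.
- monitor.state(): the state, without advancing time (a new reading comes with each control period).
- eyes.grab_frame(name): name is "scene" or "top"; returns a dict with "color" (400x640x3 uint8, red, green, blue), "z_map" (400x640 float32, mm along the optical axis (not along the pixel's ray), 0 where there is no reading), "camera_matrix" (3x3 intrinsics, pixels), "rvec" (rotation vector, rad) and "tvec" (3), from world to camera coordinates, as OpenCV has them. Camera axes: x right, y down, z forward; pixel columns grow to the right and rows downward; lengths in mm; the calibration is good to about 2 mm. A picture is of the moment at which its call begins.
- job.job_done(): hands the job in, once; it reports no verdict.
The state is a dict: "time_s": time; "qpos": joint angles; "qvel": joint speeds; "effort": joint torques, N m; "ee_pos": TCP position; "ee_rot": TCP orientation; "force": force on the tool from outside, world axes, zero at the start; "torque": the same for the moment, N m; "gripper_width": finger opening in mm.
Only numpy, scipy, OpenCV 4.12 (cv2) and the standard library are available. Lean on these libraries where they do the work, as an engineer would, in place of code of your own. Each camera call takes 0.05 s, during which the arm holds its last target. There are 200 camera calls.

## Task

Four finished little shop signs (yellow lightning bolt, green bone, red double arrow, blue dumbbell) have been laid on one another's paper patterns. Move each sign onto its own pattern, lined up with the printed outline and lying flat on the paper; the grey foam pad is free for parking one on the way. Set the signs down on the bench or the pad without dropping them or laying one on top of another, and leave the paint tin where it stands.

Things in the scene. Friction and masses are not known exactly. Their poses are not given: they have to be found in the camera images.
- bolt_c (a point): Loose sign, a yellow lightning bolt: 128 mm long, 52 wide, with flat parallel sides 52 mm apart for 20 mm either side of the middle. Rigid block 40 mm thick, white sides, yellow face, flat underside, 0.22 kg, lying face up. Point: its centre, 20 mm above its underside; x across (pinch along x at the middle), y along its length, z up. Same after half a turn about z.
- bone_c (a point): Loose sign, a green bone: 120 mm long, 68 wide over the round ends; straight shank 30 mm wide, clear for 24 mm either side of the middle. Rigid block 40 mm thick, white sides, green face, flat underside, 0.22 kg, lying face up. Point: its centre, 20 mm above its underside; x across (pinch along x at the middle), y along its length, z up. Same after half a turn about z.
- arrow_c (a point): Loose sign, a red double-headed arrow: 128 mm long, 72 wide over the heads; shaft 34 mm wide, clear for 24 mm either side of the middle. Rigid block 40 mm thick, white sides, red face, flat underside, 0.22 kg, lying face up. Point: its centre, 20 mm above its underside; x across (pinch along x at the middle), y along its length, z up. Same after half a turn about z.
- dumbbell_c (a point): Loose sign, a blue dumbbell: 124 mm long, 66 wide over the plates; bar 28 mm wide, clear for 34 mm either side of the middle. Rigid block 40 mm thick, white sides, blue face, flat underside, 0.22 kg, lying face up. Point: its centre, 20 mm above its underside; x across (pinch along x at the middle), y along its length, z up. Same after half a turn about z.
- bolt_pattern_c (a point): Pattern of the yellow lightning bolt: white paper sheet 100 x 156 mm taped flat to the bench, the sign's outline printed full size in yellow; a strip at its +y end bears a small yellow drawing of the sign and a yellow swatch. Point: centre of the outline, at bench height (sheet edges 90 mm to +y, 66 to -y, 50 to each side); x across, y along the outline.
- bone_pattern_c (a point): Pattern of the green bone: white paper sheet 100 x 156 mm taped flat to the bench, the sign's outline printed full size in green; a strip at its +y end bears a small green drawing of the sign and a green swatch. Point: centre of the outline, at bench height (sheet edges 90 mm to +y, 66 to -y, 50 to each side); x across, y along the outline.
- arrow_pattern_c (a point): Pattern of the red double-headed arrow: white paper sheet 100 x 156 mm taped flat to the bench, the sign's outline printed full size in red; a strip at its +y end bears a small red drawing of the sign and a red swatch. Point: centre of the outline, at bench height (sheet edges 90 mm to +y, 66 to -y, 50 to each side); x across, y along the outline.
- dumbbell_pattern_c (a point): Pattern of the blue dumbbell: white paper sheet 100 x 156 mm taped flat to the bench, the sign's outline printed full size in blue; a strip at its +y end bears a small blue drawing of the sign and a blue swatch. Point: centre of the outline, at bench height (sheet edges 90 mm to +y, 66 to -y, 50 to each side); x across, y along the outline.
- pad_top (a point): Dark grey foam pad 100 x 140 x 3 mm fixed to the bench, empty at the start: the free spot for parking a sign. The point is the centre of its top, 3 mm above the bench; y along its length.
- tin_c (a point): Closed paint tin with an orange band and a steel lid, 66 mm across, 68 mm high, 0.35 kg, standing loose among the signs. The point is on its axis, 32 mm above its underside. To be left alone.
Not all that is in view belongs to the job. Leave any black or pink look-alike of the part that bears bone_c alone.

How it is judged:
By the outcome, as a careful person would: the job done as asked, in the order asked, and still so for the second after the job is handed in, with the robot touching nothing.
It also fails if it takes over 144 s, if anything falls off the work surface, if the arm or the gripper's body presses on something with over 40 N, if the wrist force passes 120 N, or if a joint passes its speed limit or range.

## Working session

There is one attempt and no reset: what is moved stays moved. The work goes in short steps, Python scripts to look and compute and a tool call to move; the robot and the scene stay as the last step left them, time stands still between calls to the robot, and variables do not carry over. Pictures are saved under pics/ and viewed, about 12 in all and at most 16, crops included, and the job is handed in when it is done.

Besides the shell and the picture viewer there is one more tool, called after "Request:" by a JSON object that holds its "api" and its "payload", one argument or row to a line. move_arm: Moves the arm, as the interface text tells. Its arguments: {"type":"object","properties":{"increments":{"type":"array"},"force":{"type":"number"}},"required":["increments"]}

```bash
mkdir -p pics; ls
cat > h.py <<'E'
import numpy as np, cv2
from workcell import monitor, eyes, job
def grab(n):
    f=eyes.grab_frame(n); return f
def toworld(f,uv,z):
    K=f["camera_matrix"];R,_=cv2.Rodrigues(np.array(f["rvec"],float));t=np.array(f["tvec"],float).reshape(3)
    uv=np.atleast_2d(np.array(uv,float)); d=(np.linalg.inv(K)@np.c_[uv,np.ones(len(uv))].T).T@R
    c=-R.T@t; return c+d*((z-c[2])/d[:,2])[:,None]
def save(img,n): cv2.imwrite("pics/"+n,img[:,:,::-1])
E
python3 - <<'E'
from h import *
import pickle
fs={n:grab(n) for n in("top","scene")}
pickle.dump(fs,open("f0.pkl","wb"))
save(cv2.resize(fs["top"]["color"],(800,500)),"top0.png");save(fs["scene"]["color"],"scene0.png")
for n,f in fs.items():
    R,_=cv2.Rodrigues(np.array(f["rvec"],float));print(n,-R.T@np.array(f["tvec"]).reshape(3),R[2],f["camera_matrix"])
print(monitor.state())
E
```

```text
pics
top [ 432.88590988  -48.65173107 1273.53151521] [ 0.05192863 -0.00477983 -0.99863936] [[465.07410959   0.         327.47889903]
 [  0.         465.07410959 191.23205734]
 [  0.           0.           1.        ]]
scene [1113.73862001 -782.18691361  882.30597658] [-0.48830733  0.57569759 -0.65584162] [[432.90223038   0.         311.01304039]
 [  0.         432.90223038 198.36314348]
 [  0.           0.           1.        ]]
{'time_s': 0.1, 'qpos': array([ 6.89264383e+01,  1.83478521e+01,  8.96994539e+01, -3.89343429e-04,
        7.20425534e+01, -1.14570690e+00]), 'qvel': array([ 0.10604274, -0.11994433, -0.22355829,  0.0035424 , -0.03039178,
       -0.00455195]), 'effort': array([ 7.47109425e-04, -4.13334417e+01, -2.32509792e+01,  7.30628567e-02,
        4.22241865e-02, -4.41605630e-05]), 'ee_pos': array([195.80178657, 540.1065195 , 179.50539085]), 'ee_rot': array([-1.79910151e+02, -1.42662532e-03,  1.60072264e+02]), 'force': array([-0.47359119,  0.68617392, -0.39658882]), 'torque': array([-0.00180448,  0.00478098,  0.01487417]), 'gripper_width': 91.42214835540203}
```

View pics/top0.png

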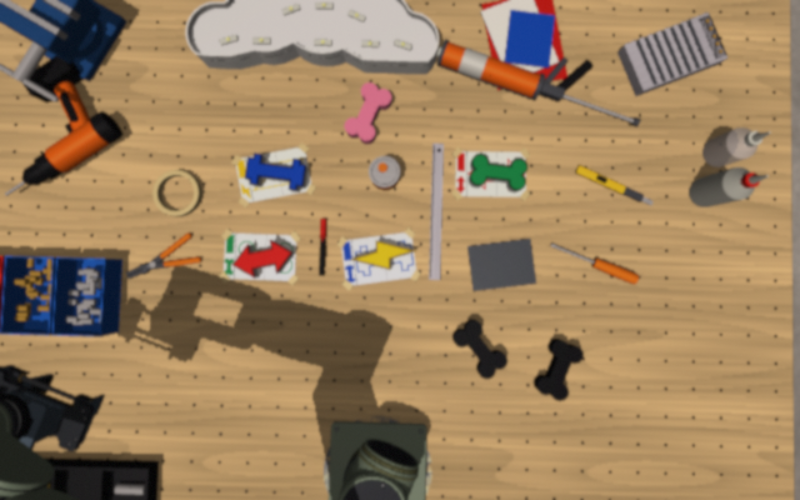

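View pics/scene0.png

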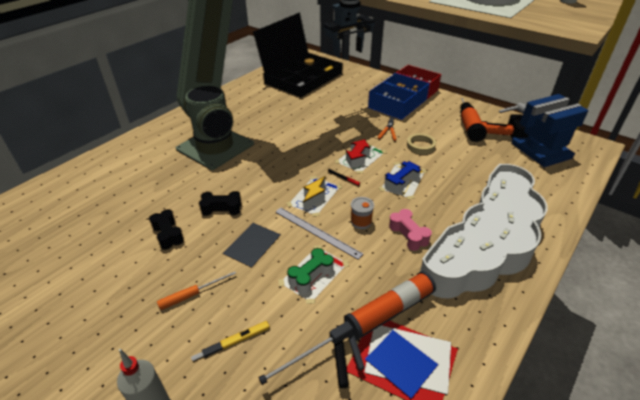

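Top view (800-px scale): the blue dumbbell (277,172) lies on the yellow pattern and the yellow bolt (385,255) on the blue one. The red arrow (262,258) lies on the green pattern and the green bone (498,172) on the red one. The pad is at (502,264) and the tin at (386,171).

Look-alikes of the bone: pink (368,112), black (480,346) and black (559,367). All three are rejected, because the task's bone is green, at (498,172). I'll check the choice in a crop.

```bash
cat >> h.py <<'E'
HUE={"bolt":(22,33),"bone":(55,85),"arrow":(0,6),"dumbbell":(108,125)}
def blobs(f,name,amin,amax,smin=110,vmin=60):
    hsv=cv2.cvtColor(f["color"],cv2.COLOR_RGB2HSV);lo,hi=HUE[name]
    m=cv2.inRange(hsv,(lo,smin,vmin),(hi,255,255))
    if name=="arrow": m|=cv2.inRange(hsv,(174,smin,vmin),(180,255,255))
    out=[]
    for c in cv2.findContours(m,cv2.RETR_EXTERNAL,cv2.CHAIN_APPROX_NONE)[0]:
        a=cv2.contourArea(c)
        if amin<a<amax:
            k=np.zeros_like(m);cv2.drawContours(k,[c],-1,255,-1);out.append((c[:,0],k))
    return out
def pose(f,k,z):
    v,u=np.nonzero(k);P=toworld(f,np.c_[u,v],z)[:,:2];c=P.mean(0);w,V=np.linalg.eigh(np.cov((P-c).T))
    e=V[:,1];a=np.degrees(np.arctan2(-e[0],e[1]))  # yaw so that y axis = e
    a=(a+90)%180-90
    d=(P-c)@V;return c,a,np.ptp(d,axis=0)[::-1],len(P)
def signs(f,z=40):
    r={}
    for n in HUE:
        for c,k in blobs(f,n,200,1500):
            p=pose(f,k,z)
            if 220<p[0][0]<800 and abs(p[0][1])<450: r.setdefault(n,[]).append(p)
    return r
E
python3 - <<'E'
from h import *
import pickle
f=pickle.load(open("f0.pkl","rb"))
for n in("top",):
  for k,v in signs(f[n]).items():
    for p in v: print(n,k,p[0].round(1),round(p[1],1),p[2].round(0),p[3])
im=f["top"]["color"]
cr=im[110:240,170:440]; save(cv2.resize(cr,None,fx=2.9,fy=2.9,interpolation=cv2.INTER_CUBIC),"crop.png")
print(toworld(f["top"],[[401,211]],3),toworld(f["top"],[[309,137]],68))
d=f["top"]["z_map"];print(d[206,308],d[137,309])
E
```

```text
top bolt [463.2   1. ] 16.4 [113.  59.] 438
top bone [ 646.7 -240.2] -5.5 [114.  64.] 689
top arrow [448.3 255.5] 13.1 [122.  62.] 650
top dumbbell [633.4 235.2] -6.2 [123.  62.] 680
[[ 450.5191019 -257.0367075    3.       ]] [[635.9453823   -2.26758539  68.        ]]
1238.2126 1216.81
```

View pics/crop.png

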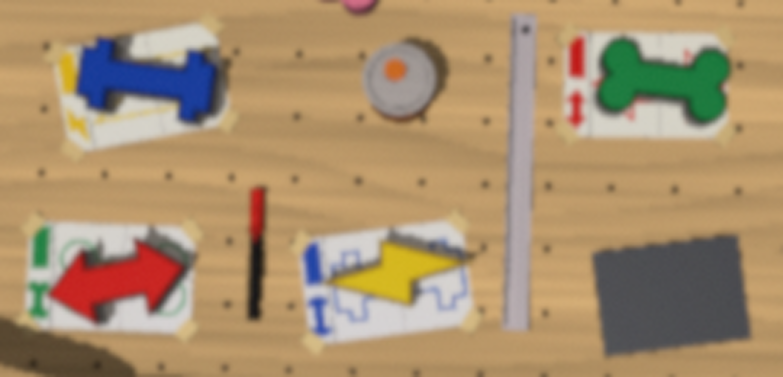

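The crop confirms the choice: green bone at (663,80) on the red-marked sheet, red arrow (118,275) on green, blue dumbbell (150,78) on yellow and bolt (400,270) on blue. The bolt's principal axis may be skewed from its y axis, so I'll look closer.

Run:
```python
from h import *
import pickle
f=pickle.load(open("f0.pkl","rb"))
im=f["top"]["color"]
cr=im[180:230,270:340]; save(cv2.resize(cr,None,fx=10,fy=10,interpolation=cv2.INTER_CUBIC),"bolt.png")
for c,k in blobs(f["top"],"bolt",200,1500):
    P=toworld(f["top"],c,40)[:,:2]
    print(cv2.minAreaRect(P.astype(np.float32)))
    ap=cv2.approxPolyDP(c.reshape(-1,1,2),2,True)[:,0];print(np.c_[ap,toworld(f["top"],ap,40)[:,:2].round(0)])
for n in ("bone","arrow","dumbbell"):
  for c,k in blobs(f["top"],n,200,1500):
    print(n,cv2.minAreaRect(toworld(f["top"],c,40)[:,:2].astype(np.float32)))
```

```text
((463.2052917480469, 1.3696174621582031), (104.7647933959961, 50.77943801879883), 77.55669403076172)
[[285. 207. 452.  57.]
 [310. 214. 435. -10.]
 [314. 205. 459. -20.]
 [327. 199. 476. -54.]
 [303. 193. 491.  10.]
 [300. 201. 469.  18.]]
bone ((646.4096069335938, -240.42715454101562), (114.2177734375, 63.55986785888672), 84.46976470947266)
arrow ((447.7040100097656, 256.2594909667969), (59.7037353515625, 121.28143310546875), 10.575681686401367)
dumbbell ((358.2799987792969, 667.2506103515625), (163.81346130371094, 160.03549194335938), 89.18864440917969)
dumbbell ((633.025390625, 235.67208862304688), (122.74724578857422, 62.244117736816406), 83.99674224853516)
dumbbell ((939.4826049804688, -301.875244140625), (93.12788391113281, 112.82122039794922), 84.46531677246094)
```

View pics/bolt.png

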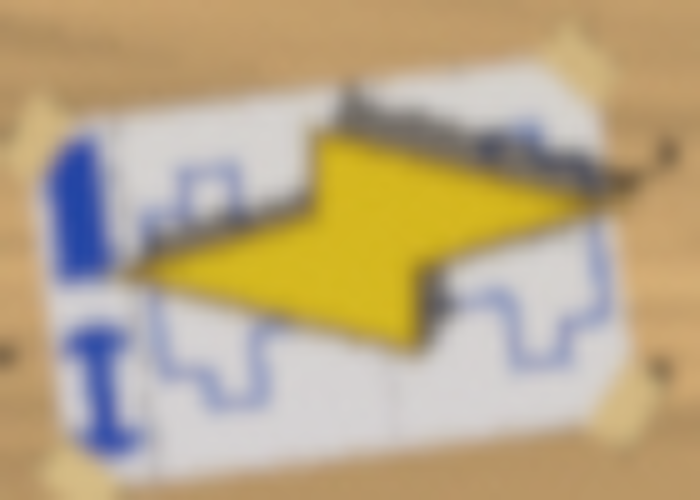

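The bolt crop shows its tips at (130,270) and (605,200). The parallel flat sides run (130,270)→(415,350) and (315,130)→(605,200), so y is at about -13.5° and not on the tip diagonal. The blue outline and swatch under it confirm the dumbbell pattern.

Next I'll find the pad pose and plan the first reach.

```bash
cat >> h.py <<'E'
from scipy.spatial.transform import Rotation as Ro
def plan(x,y,z,yaw,n):
    s=monitor.state();p=np.array(s["ee_pos"]);R0=Ro.from_euler("xyz",s["ee_rot"],degrees=True)
    R1=Ro.from_euler("xyz",[180,0,yaw],degrees=True);rv=(R0.inv()*R1).as_rotvec();d=(np.array([x,y,z])-p)
    print("t",round(s["time_s"],2),"pos",p.round(1),"rot",np.round(s["ee_rot"],1),"w",round(s["gripper_width"],1),"| d",d.round(1),"rv",rv.round(3))
    for i in range(n):
        R=R0*Ro.from_rotvec(rv*i/n);print([*(R.inv().apply(d/n)/10).round(2)]+[*(rv/n).round(3)])
E
python3 - <<'E'
from h import *
import pickle
f=pickle.load(open("f0.pkl","rb"))["top"]
c=f["color"].astype(int);m=((c.max(2)<95)&(c.max(2)-c.min(2)<25)).astype(np.uint8);m[:,:365]=0;m[:,440:]=0;m[:185]=0;m[240:]=0
m=cv2.morphologyEx(m,cv2.MORPH_OPEN,np.ones((3,3)))
P=toworld(f,np.argwhere(m)[:,::-1],3)[:,:2].astype(np.float32);print("pad",cv2.minAreaRect(P),P.mean(0))
P=np.array([(-26,64),(-26,-20),(-4.4,-15),(26,-64),(26,20),(4.4,15)])
k=np.zeros((1500,1500),np.uint8);cv2.fillPoly(k,[(P*10+750).astype(np.int32)],1);Q=np.argwhere(k)[:,::-1]-750.
w,V=np.linalg.eigh(np.cov(Q.T));e=V[:,1];print("bolt pca offset",np.degrees(np.arctan2(-e[0],e[1])))
plan(633,235.2,120,84,10)
E
```

```text
pad ((450.185791015625, -257.49029541015625), (93.74258422851562, 134.35299682617188), 8.668630599975586) [ 450.07397 -257.5656 ]
bolt pca offset 28.907797469442237
t 0.1 pos [195.8 540.1 179.5] rot [-179.9   -0.   160.1] w 91.4 | d [ 437.2 -304.9  -59.5] rv [-1.000e-03  1.000e-03  1.328e+00]
[np.float64(-5.15), np.float64(-1.38), np.float64(0.6), np.float64(-0.0), np.float64(0.0), np.float64(0.133)]
[np.float64(-5.29), np.float64(-0.68), np.float64(0.6), np.float64(-0.0), np.float64(0.0), np.float64(0.133)]
[np.float64(-5.33), np.float64(0.02), np.float64(0.6), np.float64(-0.0), np.float64(0.0), np.float64(0.133)]
[np.float64(-5.28), np.float64(0.73), np.float64(0.6), np.float64(-0.0), np.float64(0.0), np.float64(0.133)]
[np.float64(-5.14), np.float64(1.42), np.float64(0.59), np.float64(-0.0), np.float64(0.0), np.float64(0.133)]
[np.float64(-4.9), np.float64(2.09), np.float64(0.59), np.float64(-0.0), np.float64(0.0), np.float64(0.133)]
[np.float64(-4.58), np.float64(2.72), np.float64(0.59), np.float64(-0.0), np.float64(0.0), np.float64(0.133)]
[np.float64(-4.18), np.float64(3.3), np.float64(0.59), np.float64(-0.0), np.float64(0.0), np.float64(0.133)]
[np.float64(-3.71), np.float64(3.83), np.float64(0.59), np.float64(-0.0), np.float64(0.0), np.float64(0.133)]
[np.float64(-3.17), np.float64(4.28), np.float64(0.59), np.float64(-0.0), np.float64(0.0), np.float64(0.133)]
```

Request:
{"api": "move_arm", "payload": {
  "increments": [
    [[1, -5.15, -1.4, 0.6, 0, 0, 0.133], [1, -5.3, -0.7, 0.6, 0, 0, 0.133], [1, -5.3, 0, 0.6, 0, 0, 0.133], [1, -5.3, 0.7, 0.6, 0, 0, 0.133], [1, -5.1, 1.4, 0.6, 0, 0, 0.133], [1, -4.9, 2.1, 0.6, 0, 0, 0.133], [1, -4.6, 2.7, 0.6, 0, 0, 0.133], [1, -4.2, 3.3, 0.6, 0, 0, 0.133], [1, -3.7, 3.8, 0.6, 0, 0, 0.133], [1, -3.2, 4.3, 0.6, 0, 0, 0.133], [1, 0, 0, 0, 0, 0, 0]]
  ],
  "force": 25
}}

```text
time_s: 1.48
ee_pos: [637.1, 215.5, 111.4]
ee_rot: [-179.6, 0.3, 81.5]
force: [-0.9, -0.0, 0.5]
gripper_width: 91.0
```

```bash
sed -i 's/print(\[\*(R.inv.*$/print(" ".join("%.3f"%v for v in [*(R.inv().apply(d\/n)\/10),*(rv\/n)]))/' h.py; python3 -c "
from h import *
plan(633.2,235.4,8,84,4)"
```

```text
t 1.48 pos [637.1 215.5 111.4] rot [-179.6    0.3   81.5] w 91.0 | d [  -3.9   19.9 -103.4] rv [-0.007  0.005 -0.044]
0.491 -0.154 2.583 -0.002 0.001 -0.011
0.489 -0.153 2.583 -0.002 0.001 -0.011
0.488 -0.152 2.583 -0.002 0.001 -0.011
0.486 -0.151 2.584 -0.002 0.001 -0.011
```

Request:
{"api": "move_arm", "payload": {
  "increments": [
    [[1, 1.0, -0.3, 1.5, -0.003, 0.002, -0.022], [1, 0.95, -0.3, 1.5, -0.003, 0.002, -0.022], [1, 0, 0, 0, 0, 0, 0], [1, 0, 0, 0, 0, 0, 0]]
  ]
}}

```text
time_s: 1.98
ee_pos: [629.5, 239.8, 78.0]
ee_rot: [-179.7, 0.1, 84.5]
force: [-0.2, -0.4, 0.1]
gripper_width: 91.2
```

```bash
python3 -c "
from h import *
plan(633.2,235.4,8,84,4)"
```

```text
t 1.98 pos [629.5 239.8  78. ] rot [-1.797e+02  1.000e-01  8.450e+01] w 91.2 | d [  3.7  -4.4 -70. ] rv [-0.005  0.001  0.009]
-0.097 0.112 1.750 -0.001 0.000 0.002
-0.098 0.110 1.750 -0.001 0.000 0.002
-0.098 0.108 1.750 -0.001 0.000 0.002
-0.098 0.106 1.750 -0.001 0.000 0.002
```

Request:
{"api": "move_arm", "payload": {
  "increments": [
    [[1, -0.35, 0.38, 1.7, -0.003, 0, 0.004], [1, 0, 0, 1.7, 0, 0, 0], [1, 0, 0, 1.7, 0, 0, 0], [1, 0, 0, 1.1, 0, 0, 0], [1, 0, 0, 0, 0, 0, 0], [1, 0, 0, 0, 0, 0, 0]]
  ]
}}

```text
time_s: 2.72
ee_pos: [632.7, 235.4, 11.4]
ee_rot: [-179.9, 0.1, 84.3]
force: [-0.0, 0.2, -0.5]
gripper_width: 91.0
```

```bash
python3 -c "
from h import *
plan(633.2,235.4,8,84,1)"
```

```text
t 2.73 pos [632.7 235.4  11.4] rot [-1.799e+02  1.000e-01  8.430e+01] w 91.0 | d [ 0.5  0.  -3.4] rv [-0.002  0.002  0.005]
0.008 0.049 0.341 -0.002 0.002 0.005
```

Request:
{"api": "move_arm", "payload": {
  "increments": [
    [[1, 0, 0.05, 0.3, 0, 0, 0], [0, 0, 0, 0, 0, 0, 0], [0, 0, 0, 0, 0, 0, 0], [0, 0, 0, 0, 0, 0, 0], [0, 0, 0, 0, 0, 0, 0], [0, 0, 0, 0, 0, 0, 0], [0, 0, 0, 0, 0, 0, 0]]
  ]
}}

```text
time_s: 3.6
ee_pos: [634.4, 235.8, 10.2]
ee_rot: [179.9, 0.0, 84.3]
force: [0.0, 0.1, 0.7]
gripper_width: 33.8
```

```bash
python3 -c "
from h import *
plan(540,20,120,91,6)
plan(540,20,120,91,1)"
```

```text
t 3.6 pos [634.4 235.8  10.2] rot [179.9   0.   84.3] w 33.8 | d [ -94.4 -215.8  109.8] rv [ 0.002  0.    -0.117]
-3.736 -1.204 -1.832 0.000 0.000 -0.020
-3.711 -1.278 -1.832 0.000 0.000 -0.020
-3.686 -1.351 -1.832 0.000 0.000 -0.020
-3.658 -1.423 -1.831 0.000 0.000 -0.020
-3.630 -1.495 -1.831 0.000 0.000 -0.020
-3.600 -1.566 -1.831 0.000 0.000 -0.020
t 3.6 pos [634.4 235.8  10.2] rot [179.9   0.   84.3] w 33.8 | d [ -94.4 -215.8  109.8] rv [ 0.002  0.    -0.117]
-22.415 -7.227 -10.992 0.002 0.000 -0.117
```

Request:
{"api": "move_arm", "payload": {
  "increments": [
    [[0, 0, 0, 0, 0, 0, 0], [0, 0, 0, 0, 0, 0, 0], [0, 0, 0, -1, 0, 0, 0], [0, 0, 0, -2.5, 0, 0, 0], [0, 0, 0, -2.5, 0, 0, 0], [0, 0, 0, -2.5, 0, 0, 0], [0, 0, 0, -2.5, 0, 0, 0], [0, 0, 0, 0, 0, 0, 0], [0, 0, 0, 0, 0, 0, 0]]
  ]
}}

```text
time_s: 4.72
ee_pos: [634.4, 235.9, 126.1]
ee_rot: [179.8, -0.0, 84.3]
force: [0.4, -0.3, 0.1]
gripper_width: 0.3
```

```bash
python3 -c "
from h import *
plan(450,-257.5,110,98.7,11)"
```

```text
t 4.72 pos [634.4 235.9 126.1] rot [179.8  -0.   84.3] w 0.3 | d [-184.4 -493.4  -16.1] rv [ 0.003 -0.    -0.252]
-4.630 -1.221 0.140 0.000 -0.000 -0.023
-4.601 -1.326 0.140 0.000 -0.000 -0.023
-4.570 -1.431 0.141 0.000 -0.000 -0.023
-4.536 -1.535 0.141 0.000 -0.000 -0.023
-4.499 -1.639 0.142 0.000 -0.000 -0.023
-4.461 -1.741 0.142 0.000 -0.000 -0.023
-4.420 -1.843 0.143 0.000 -0.000 -0.023
-4.376 -1.943 0.144 0.000 -0.000 -0.023
-4.331 -2.043 0.144 0.000 -0.000 -0.023
-4.283 -2.142 0.145 0.000 -0.000 -0.023
-4.233 -2.239 0.146 0.000 -0.000 -0.023
```

The jaws shut empty, probably because I lifted before the grip was firm. Looking to check.

Run:
```python
from h import *
f=grab("top");g=grab("scene")
for k,v in signs(f).items():
    for p in v: print(k,p[0].round(1),round(p[1],1),p[2].round(0),p[3])
a=cv2.resize(f["color"][90:240,170:320],(450,450));b=cv2.resize(g["color"][100:220,300:450],(350,280))
im=np.zeros((450,800,3),np.uint8);im[:,:450]=a;im[:280,450:]=b;save(im,"miss.png")
```

```text
bolt [462.4   1.1] 19.1 [99. 52.] 299
bone [ 646.7 -240.2] -5.5 [114.  64.] 687
arrow [455.7 221.6] -78.1 [60. 44.] 242
dumbbell [630.5 210.4] -5.9 [86. 62.] 398
```

View pics/miss.png

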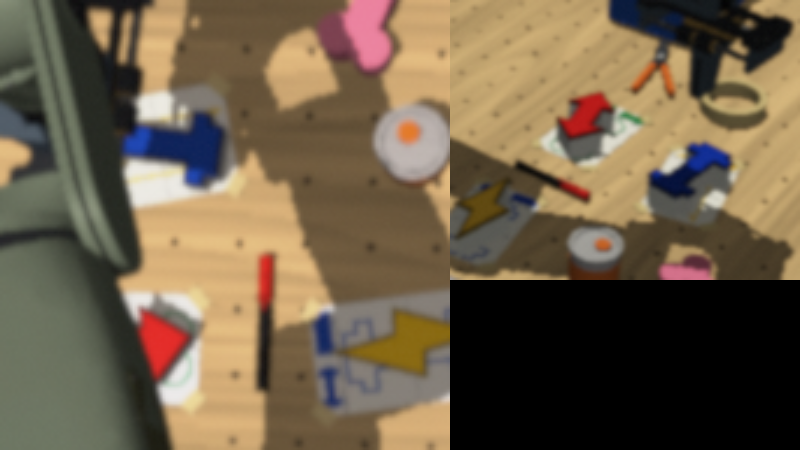

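Run:
```python
from h import *
f=grab("top");g=grab("scene");s=monitor.state();print(s["ee_pos"],s["ee_rot"],s["qpos"])
R=Ro.from_euler("xyz",s["ee_rot"],degrees=True).as_matrix()
o=[]
for x,(r0,c0,w,h) in ((f,(90,180,60,60)),(g,(90,360,100,100))):
    pts=np.array([s["ee_pos"]+R@[0,0,-d] for d in (0,60,150)])
    uv=cv2.projectPoints(pts,x["rvec"],x["tvec"],x["camera_matrix"],None)[0][:,0];print(uv)
    im=x["color"].copy()
    im=cv2.resize(im,None,fx=4,fy=4)
    for i,p in enumerate(uv): cv2.circle(im,tuple((p*4).astype(int)),5,[(255,0,0),(255,255,0),(0,255,255)][i],-1)
    c=(uv[0]*4).astype(int);y0=max(c[1]-200,0);x0=max(c[0]-200,0);o.append(im[y0:y0+400,x0:x0+400])
save(np.hstack(o),"tcp.png")
```

```text
[634.36534237 235.87287527 125.63610593] [ 1.79862561e+02 -1.40104505e-02  8.42746743e+01] [ 1.94477753e+01  2.93829359e+01  7.98227304e+01 -4.85170461e-02
  7.06639949e+01  2.51891301e+01]
[[212.37158175 130.9922248 ]
 [206.23203543 126.43955118]
 [195.65074174 118.59317718]]
[[406.06083539 149.29992019]
 [408.53181848 132.42404683]
 [412.537066   105.06973181]]
```

View pics/tcp.png

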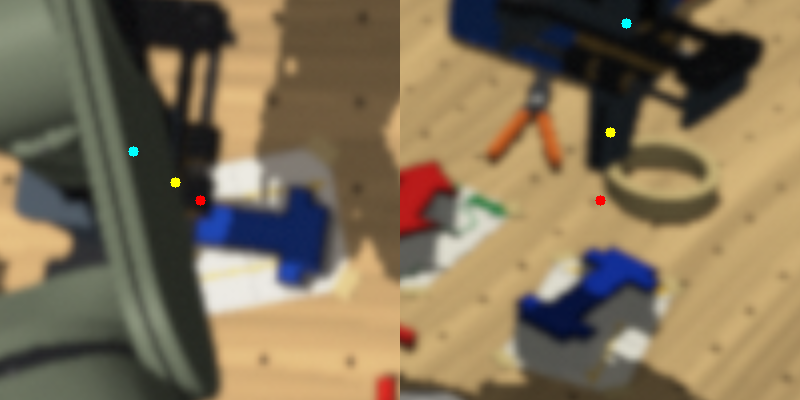

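The scene view shows the fingertip ending at crop (608,168), above the reported TCP at (600,200). I'll measure the real fingertip in 3D from the depth map.

```bash
cat >> h.py <<'E'
def cloud(f):
    K=f["camera_matrix"];R,_=cv2.Rodrigues(np.array(f["rvec"],float));t=np.array(f["tvec"],float).reshape(3)
    d=f["z_map"].astype(float);v,u=np.indices(d.shape);c=np.stack([(u-K[0,2])/K[0,0]*d,(v-K[1,2])/K[1,1]*d,d],-1)
    w=(c-t)@R;w[d==0]=np.nan;return w
E
python3 - <<'E'
from h import *
g=grab("scene");W=cloud(g);c=g["color"].astype(int)
for v in range(130,160,2):
    print(v,[("%d,%d,%d"%tuple(W[v,u])) if not np.isnan(W[v,u,0]) else "-" for u in (404,406,408,410,412)],c[v,408])
W=cloud(grab("top"))
m=(W[...,2]>60)&(np.hypot(W[...,0]-634,W[...,1]-236)<130)&(W[...,2]<200);v,u=np.nonzero(m)
o=np.argsort(W[m][:,2])[:12];print(np.c_[u,v,W[m]][o].round(0))
W=cloud(g);print("sign face z",np.nanmedian(W[170:180,402:408,2]),"bench",np.nanmedian(W[120:130,385:395,2]))
E
```

```text
130 ['627,217,200', '632,220,200', '641,215,206', '644,221,205', '644,233,198'] [21 25 28]
132 ['628,218,193', '633,220,194', '641,216,199', '644,223,197', '-'] [21 27 29]
134 ['626,222,184', '632,224,185', '640,220,190', '643,226,188', '645,236,184'] [23 28 31]
136 ['629,218,180', '635,220,181', '641,220,184', '646,223,184', '644,240,175'] [22 27 30]
138 ['629,220,172', '636,218,176', '644,216,179', '644,230,173', '644,243,166'] [23 28 31]
140 ['629,222,164', '637,219,168', '644,218,172', '643,234,163', '-'] [70 65 49]
142 ['527,437,2', '638,220,161', '550,420,21', '558,420,24', '549,455,2'] [141 126  85]
144 ['531,430,0', '536,436,-1', '552,419,13', '566,406,26', '571,410,26'] [98 86 57]
146 ['540,415,2', '542,425,-2', '556,413,9', '565,409,16', '573,409,19'] [78 68 45]
148 ['543,409,-1', '551,410,0', '558,410,3', '566,409,7', '574,408,11'] [115  98  64]
150 ['551,395,1', '558,396,3', '564,401,2', '568,408,1', '577,405,5'] [177 149 100]
152 ['558,384,1', '562,392,-1', '570,389,3', '574,397,1', '578,404,-1'] [193 162 110]
154 ['562,378,-2', '570,376,2', '575,381,1', '582,383,3', '586,389,2'] [188 159 107]
156 ['567,369,-3', '575,368,0', '579,376,-2', '587,375,1', '592,380,1'] [185 156 104]
158 ['576,353,0', '579,361,-2', '588,359,2', '591,367,0', '594,376,-4'] [184 155 105]
[[216. 128. 636. 220. 157.]
 [214. 124. 641. 218. 185.]]
sign face z 39.383259398127414 bench 9.206532717596264
```

The depth puts the fingertip at z≈160 where the state reports 126. x and y agree, so the reported TCP is about 35 mm too low and the first grasp closed above the sign. I'll open, come down partway and measure again.

Request:
{"api": "move_arm", "payload": {
  "increments": [
    [[1, 0, 0, 1.5, 0, 0, 0], [1, 0, 0, 1.5, 0, 0, 0], [1, 0, 0, 1.5, 0, 0, 0], [1, 0, 0, 1.0, 0, 0, 0], [1, 0, 0, 0, 0, 0, 0], [1, 0, 0, 0, 0, 0, 0], [1, 0, 0, 0, 0, 0, 0], [1, 0, 0, 0, 0, 0, 0], [1, 0, 0, 0, 0, 0, 0], [1, 0, 0, 0, 0, 0, 0]]
  ]
}}

```text
time_s: 6.28
ee_pos: [634.4, 235.9, 66.2]
ee_rot: [179.9, -0.0, 84.3]
force: [0.0, 0.1, -0.2]
gripper_width: 90.8
```

```bash
cat >> h.py <<'E'
def tips():
    s=monitor.state();p=s["ee_pos"];g=grab("scene");W=cloud(g);c=g["color"].astype(int)
    y=np.radians(s["ee_rot"][2]);ty=np.array([np.sin(y),-np.cos(y)]);tx=np.array([np.cos(y),np.sin(y)])
    q=W[...,:2]-p[:2];a=q@tx;b=q@ty;z=W[...,2]-p[2]
    m=(abs(a)<30)&(abs(b)<75)&(z>0)&(z<110)&(c.max(2)<75)
    for sg in(-1,1):
        k=m&(b*sg>0)
        if k.sum(): print("side",sg,k.sum(),"min dz",np.percentile(z[k],[0,3,10]).round(1),"b",np.percentile(b[k],[5,95]).round(0),"a",np.percentile(a[k],[5,95]).round(0))
E
python3 -c "
from h import *
tips();plan(633.2,235.4,40,84,4)"
```

```text
side -1 139 min dz [39.  42.2 48.3] b [-54. -44.] a [-18.  10.]
side 1 104 min dz [39.3 41.9 50.6] b [47. 59.] a [-18.  10.]
t 6.33 pos [634.4 235.8  66.2] rot [179.9   0.   84.3] w 91.1 | d [ -1.2  -0.4 -26.2] rv [0.002 0.    0.005]
-0.014 -0.031 0.655 0.000 0.000 0.001
-0.014 -0.031 0.655 0.000 0.000 0.001
-0.014 -0.030 0.655 0.000 0.000 0.001
-0.014 -0.030 0.655 0.000 0.000 0.001
```

Request:
{"api": "move_arm", "payload": {
  "increments": [
    [[1, 0, -0.1, 1.7, 0, 0, 0], [1, 0, 0, 1.7, 0, 0, 0], [1, 0, 0, 1.7, 0, 0, 0], [1, 0, 0, 1.5, 0, 0, 0], [1, 0, 0, 0.6, 0, 0, 0], [1, 0, 0, 0, 0, 0, 0], [1, 0, 0, 0, 0, 0, 0]]
  ]
}}

```text
time_s: 7.2
ee_pos: [632.4, 235.6, -12.8]
ee_rot: [-179.9, 0.1, 84.3]
force: [0.1, 0.2, 0.2]
gripper_width: 91.3
```

```bash
python3 -c "
from h import *
tips();plan(633.2,235.4,-26,84,1)"
```

```text
side -1 143 min dz [12.6 39.7 48.5] b [-53.  -3.] a [-20.  11.]
side 1 171 min dz [11.5 16.  43.9] b [ 3. 59.] a [-23.  20.]
t 7.25 pos [632.4 235.6 -12.7] rot [-1.799e+02  1.000e-01  8.430e+01] w 91.1 | d [  0.8  -0.2 -13.3] rv [-0.001  0.001  0.005]
-0.011 0.080 1.331 -0.001 0.001 0.005
```

Reported z is below the bench and nothing has touched, which confirms the offset. Lowering to reported -26 (true about 10) and closing fully.

Request:
{"api": "move_arm", "payload": {
  "increments": [
    [[1, 0, 0.08, 0.6, 0, 0, 0], [1, 0, 0, 0.5, 0, 0, 0], [0, 0, 0, 0, 0, 0, 0], [0, 0, 0, 0, 0, 0, 0], [0, 0, 0, 0, 0, 0, 0], [0, 0, 0, 0, 0, 0, 0], [0, 0, 0, 0, 0, 0, 0], [0, 0, 0, 0, 0, 0, 0], [0, 0, 0, 0, 0, 0, 0], [0, 0, 0, 0, 0, 0, 0], [0, 0, 0, 0, 0, 0, 0]]
  ]
}}

```text
time_s: 8.62
ee_pos: [634.3, 235.8, -22.9]
ee_rot: [179.9, 0.0, 84.3]
force: [0.6, -0.0, 0.5]
gripper_width: 27.9
```

Request:
{"api": "move_arm", "payload": {
  "increments": [
    [[0, 0, 0, -0.6, 0, 0, 0], [0, 0, 0, -2.2, 0, 0, 0], [0, 0, 0, -2.2, 0, 0, 0], [0, 0, 0, -2.2, 0, 0, 0], [0, 0, 0, -2.2, 0, 0, 0], [0, 0, 0, 0, 0, 0, 0]]
  ]
}}

```text
time_s: 9.38
ee_pos: [632.4, 235.3, 72.8]
ee_rot: [-179.8, 0.1, 84.3]
force: [-0.2, 0.0, -1.4]
gripper_width: 28.0
```

```bash
python3 -c "
from h import *
plan(450,-257.5,78,98.7,11)"
```

```text
t 9.38 pos [632.4 235.3  72.8] rot [-1.798e+02  1.000e-01  8.430e+01] w 28.0 | d [-182.4 -492.8    5.2] rv [-0.003  0.002 -0.252]
-4.623 -1.203 -0.034 -0.000 0.000 -0.023
-4.594 -1.309 -0.035 -0.000 0.000 -0.023
-4.563 -1.413 -0.036 -0.000 0.000 -0.023
-4.529 -1.518 -0.038 -0.000 0.000 -0.023
-4.494 -1.621 -0.039 -0.000 0.000 -0.023
-4.455 -1.723 -0.040 -0.000 0.000 -0.023
-4.415 -1.825 -0.041 -0.000 0.000 -0.023
-4.372 -1.925 -0.042 -0.000 0.000 -0.023
-4.327 -2.025 -0.044 -0.000 0.000 -0.023
-4.279 -2.123 -0.045 -0.000 0.000 -0.023
-4.229 -2.221 -0.046 -0.000 0.000 -0.023
```

Request:
{"api": "move_arm", "payload": {
  "increments": [
    [[0, -3.0, -0.8, -0.1, 0, 0, -0.02], [0, -4.4, -1.2, 0, 0, 0, -0.023], [0, -4.4, -1.3, 0, 0, 0, -0.023], [0, -4.4, -1.5, 0, 0, 0, -0.023], [0, -4.4, -1.6, 0, 0, 0, -0.023], [0, -4.4, -1.7, 0, 0, 0, -0.023], [0, -4.3, -1.8, 0, 0, 0, -0.023], [0, -4.2, -1.9, 0, 0, 0, -0.023], [0, -4.2, -2.0, 0, 0, 0, -0.023], [0, -4.1, -2.1, 0, 0, 0, -0.023], [0, -2.5, -1.2, 0, 0, 0, -0.012], [0, 0, 0, 0, 0, 0, 0]]
  ]
}}

```text
time_s: 10.88
ee_pos: [454.4, -223.5, 63.5]
ee_rot: [-178.8, -0.2, 98.6]
force: [-0.5, -0.1, -2.6]
gripper_width: 28.0
```

```bash
python3 -c "
from h import *
plan(450,-257.5,0,98.7,3)"
```

```text
t 10.88 pos [ 454.4 -223.5   63.5] rot [-178.8   -0.2   98.6] w 28.0 | d [ -4.4 -34.  -63.5] rv [-0.022 -0.003 -0.002]
-1.106 -0.269 2.119 -0.007 -0.001 -0.001
-1.104 -0.285 2.119 -0.007 -0.001 -0.001
-1.101 -0.301 2.118 -0.007 -0.001 -0.001
```

Request:
{"api": "move_arm", "payload": {
  "increments": [
    [[0, -1.5, -0.4, 0.5, -0.008, -0.001, 0], [0, -1.5, -0.4, 1.3, -0.007, -0.001, 0], [0, -0.1, 0, 1.5, -0.005, 0, 0], [0, 0, 0, 1.4, 0, 0, 0], [0, 0, 0, 1, 0, 0, 0], [0, 0, 0, 0, 0, 0, 0], [0, 0, 0, 0, 0, 0, 0]]
  ]
}}

```text
time_s: 11.75
ee_pos: [450.2, -255.4, 0.5]
ee_rot: [-179.8, -0.2, 98.7]
force: [-0.4, -0.0, -2.7]
gripper_width: 27.8
```

```bash
python3 -c "
from h import *
plan(450,-257.5,-20,98.7,2)"
```

```text
t 11.75 pos [ 450.2 -255.4    0.5] rot [-179.8   -0.2   98.7] w 27.8 | d [ -0.2  -2.1 -20.5] rv [-0.003 -0.004  0.001]
-0.106 -0.020 1.025 -0.002 -0.002 0.000
-0.104 -0.022 1.025 -0.002 -0.002 0.000
```

Request:
{"api": "move_arm", "payload": {
  "increments": [
    [[0, -0.15, 0, 0.7, -0.003, -0.003, 0], [0, 0, 0, 0.6, 0, 0, 0], [0, 0, 0, 0.3, 0, 0, 0], [0, 0, 0, 0, 0, 0, 0], [0, 0, 0, 0, 0, 0, 0]]
  ]
}}

```text
time_s: 12.38
ee_pos: [451.2, -257.2, -15.6]
ee_rot: [179.9, 0.1, 98.8]
force: [-0.6, -0.2, -1.7]
gripper_width: 27.9
```

Request:
{"api": "move_arm", "payload": {
  "increments": [
    [[0, 0, 0, 0.3, 0, 0, 0], [0, 0, 0, 0.1, 0, 0, 0], [0, 0, 0, 0, 0, 0, 0]]
  ]
}}

```text
time_s: 12.75
ee_pos: [451.5, -257.4, -19.6]
ee_rot: [179.9, 0.1, 98.8]
force: [1.0, 0.1, -2.2]
gripper_width: 27.7
```

Request:
{"api": "move_arm", "payload": {
  "increments": [
    [[0, 0, 0, 0.15, 0, 0, 0], [0, 0, 0, 0, 0, 0, 0]]
  ]
}}

```text
time_s: 13.0
ee_pos: [451.8, -257.6, -19.5]
ee_rot: [179.8, 0.1, 98.8]
force: [0.3, 0.4, -1.2]
gripper_width: 27.7
```

Request:
{"api": "move_arm", "payload": {
  "increments": [
    [[0, 0, 0, 0.2, 0, 0, 0], [0, 0, 0, 0, 0, 0, 0]]
  ]
}}

```text
time_s: 13.25
ee_pos: [452.2, -257.8, -19.6]
ee_rot: [179.8, 0.2, 98.8]
force: [0.8, -0.3, -2.3]
gripper_width: 28.2
```

Request:
{"api": "move_arm", "payload": {
  "increments": [
    [[0, 0, -0.1, 0.5, 0, 0, 0], [0, 0, 0, 0, 0, 0, 0]]
  ]
}}

```text
time_s: 13.5
ee_pos: [453.1, -258.8, -21.2]
ee_rot: [179.6, 0.3, 98.8]
force: [0.5, -0.4, -1.7]
gripper_width: 27.8
```

Run:
```python
from h import *
tips()
g=grab("scene");W=cloud(g);v0=245
for c,k in blobs(g,"dumbbell",60,2500,90,40):
    w=W[k>0];print(len(w),np.nanmedian(w,axis=0).round(1),np.nanpercentile(w[:,2],[10,50,90]).round(1))
x=cv2.projectPoints(np.array([[450,-257.,20]]),g["rvec"],g["tvec"],g["camera_matrix"],None)[0][0,0].astype(int);print(x)
save(cv2.resize(g["color"][x[1]-50:x[1]+40,x[0]-60:x[0]+60],None,fx=5,fy=5),"pad1.png")
```

```text
side -1 205 min dz [16.  18.6 20.2] b [-72.  -2.] a [-26.  18.]
side 1 384 min dz [18.5 20.1 21.9] b [ 9. 49.] a [-25.  24.]
2433 [ 955.2 -312.4   12.4] [10.4 12.4 14.4]
231 [ 457.  -298.    43.7] [41.8 43.7 45.7]
129 [943.  627.9  30.4] [23.1 30.4 54. ]
511 [969.8 645.5 170.8] [134.2 170.8 176.3]
172 [879.5 707.4 174.8] [170.7 174.8 176.9]
1808 [368.4 664.1  48.6] [18.5 48.6 71.2]
[251 238]
```

View pics/pad1.png

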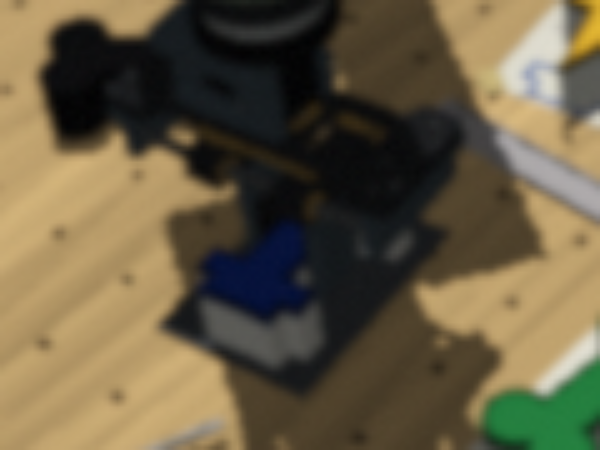

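The sign face reads z≈43.7 against the 43 expected, so it lies flat on the pad. Releasing, lifting, then measuring the uncovered bolt pattern.

Request:
{"api": "move_arm", "payload": {
  "increments": [
    [[0.75, 0, 0, 0, 0, 0, 0], [0.75, 0, 0, 0, 0, 0, 0], [0.75, 0, 0, 0, 0, 0, 0], [0.75, 0, 0, 0, 0, 0, 0], [0.75, 0, 0, 0, 0, 0, 0], [0.75, 0, 0, 0, 0, 0, 0], [1, 0, 0, -1, 0, 0, 0], [1, 0, 0, -2.2, 0, 0, 0], [1, 0, 0, -2.2, 0, 0, 0], [1, 0, 0, -2.2, 0, 0, 0], [1, 0, 0, 0, 0, 0, 0]]
  ]
}}

```text
time_s: 14.98
ee_pos: [452.6, -258.6, 57.7]
ee_rot: [179.6, 0.3, 98.8]
force: [-0.3, -0.3, -0.3]
gripper_width: 91.1
```

Run:
```python
from h import *
import pickle
f=grab("top");pickle.dump(f,open("f1.pkl","wb"))
for k,v in signs(f).items():
    for p in v: print(k,p[0].round(1),round(p[1],1),p[2].round(0),p[3])
save(cv2.resize(f["color"][115:165,180:260],None,fx=10,fy=10,interpolation=cv2.INTER_CUBIC),"patbolt.png")
plan(463,1,70,77,7)
```

```text
bolt [463.2   1.2] 16.4 [112.  59.] 437
bone [ 646.5 -240.6] -5.9 [115.  63.] 692
arrow [448.3 255.6] 13.1 [121.  62.] 650
dumbbell [ 448.5 -216.3] -74.4 [65. 51.] 296
t 15.03 pos [ 451.7 -258.1   56.6] rot [179.7   0.2  98.8] w 90.8 | d [ 11.3 259.1  13.4] rv [0.006 0.003 0.38 ]
3.633 0.725 -0.202 0.001 0.000 0.054
3.667 0.527 -0.201 0.001 0.000 0.054
3.690 0.327 -0.200 0.001 0.000 0.054
3.703 0.126 -0.198 0.001 0.000 0.054
3.704 -0.075 -0.197 0.001 0.000 0.054
3.695 -0.276 -0.195 0.001 0.000 0.054
3.674 -0.477 -0.193 0.001 0.000 0.054
```

View pics/patbolt.png

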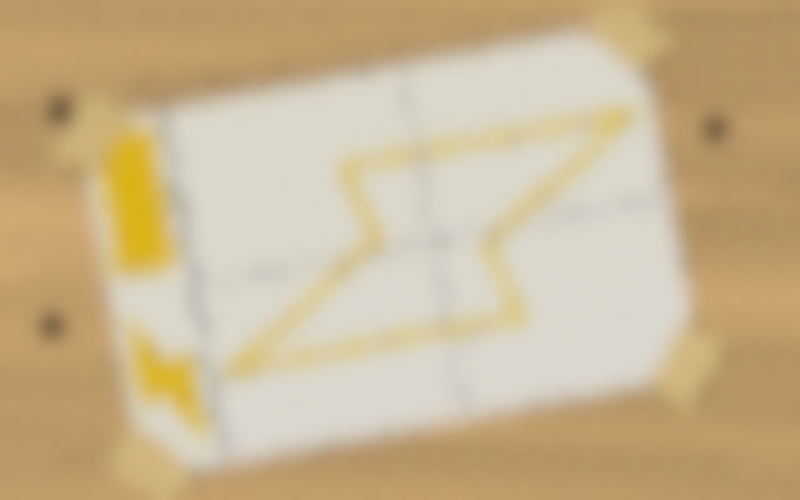

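The bolt outline is fully visible with the same handedness as the sign: tips at (235,370) and (630,112), crosshair near (435,240). I'll take its pose from the saturation-weighted centroid and axis of the printed line and check it against the sheet rectangle.

```bash
cat >> h.py <<'E'
def pattern(f,x,y,off=0.):
    W=toworld(f,np.stack(np.meshgrid(np.arange(640),np.arange(400)),-1).reshape(-1,2),0)[:,:2].reshape(400,640,2)
    hsv=cv2.cvtColor(f["color"],cv2.COLOR_RGB2HSV);S=hsv[...,1].astype(float)
    near=np.hypot(W[...,0]-x,W[...,1]-y)<110
    m=((S<45)&(hsv[...,2]>140)&near).astype(np.uint8)
    n,l,st,_=cv2.connectedComponentsWithStats(m);m=(l==1+np.argmax(st[1:,4]))
    r=cv2.minAreaRect(W[m].astype(np.float32));(w,h),a=r[1],r[2]
    if w>h:a=a-90;w,h=h,w
    a=(a+90)%180-90;u=np.radians(a);ex=np.array([np.cos(u),np.sin(u)]);ey=np.array([-ex[1],ex[0]])
    c=np.array(r[0])-12*ey;print("sheet",np.round(r[0],1),round(w,1),round(h,1),"a",round(a,1),"->c",c.round(1))
    for _ in range(3):
        q=W-c;k=(abs(q@ex)<41)&(abs(q@ey)<68);base=np.median(S[k]);wt=np.clip(S[k]-base-15,0,60);P=W[k]
        c=(wt[:,None]*P).sum(0)/wt.sum()
    C=np.cov((P-c).T,aweights=wt);e=np.linalg.eigh(C)[1][:,1];al=np.degrees(np.arctan2(-e[0],e[1]));al=(al+90-off)%180-90
    print("outline c",c.round(1),"a",round(al,1),"base",base,"n",(wt>0).sum())
    return c,al
P=np.array([(-26,64),(-26,-20),(-4.4,-15),(26,-64),(26,20),(4.4,15)])
L=np.vstack([np.linspace(P[i],P[(i+1)%6],int(np.linalg.norm(P[i]-P[(i+1)%6])*5),endpoint=False) for i in range(6)])
e=np.linalg.eigh(np.cov(L.T))[1][:,1];BOFF=np.degrees(np.arctan(-e[0]/e[1]))
E
python3 - <<'E'
from h import *
import pickle
f=pickle.load(open("f1.pkl","rb"));print(BOFF);pattern(f,630,236,BOFF)
# direct check from vertices seen in crop
V=np.array([(235,370),(520,320),(490,245),(630,112),(345,162),(375,240)])/10+[180,115]-0.45
w=toworld(f,V,0)[:,:2];print(w.round(1),w.mean(0));
for i,j in((0,1),(4,3)):d=w[i]-w[j];print(np.degrees(np.arctan2(-d[0],d[1])),np.linalg.norm(d))
E
```

```text
24.927980638536305
sheet [633.4 248.9] 99.4 154.5 a 12.6 ->c [636.  237.2]
outline c [654.9 161.2] a -21.4 base 30.0 n 624
[[598.7 290.3]
 [614.8 212.6]
 [635.3 221.6]
 [673.4 184.5]
 [657.2 262.4]
 [635.8 253.3]] [635.88490832 237.45568663]
11.682458362746535 79.34624798400023
11.717595476365673 79.58014420962748
```

Request:
{"api": "move_arm", "payload": {
  "increments": [
    [[1, 2.5, 0.5, -0.4, 0, 0, 0.04], [1, 3.6, 0.5, -0.4, 0, 0, 0.054], [1, 3.6, 0.3, -0.2, 0, 0, 0.054], [1, 3.6, 0.1, -0.2, 0, 0, 0.054], [1, 3.6, 0, -0.2, 0, 0, 0.054], [1, 3.6, -0.2, 0, 0, 0, 0.054], [1, 3.0, -0.4, 0, 0, 0, 0.054], [1, 0, 0, 0, 0, 0, 0], [1, 0, 0, 0, 0, 0, 0]]
  ]
}}

```text
time_s: 16.15
ee_pos: [455.2, -14.8, 62.5]
ee_rot: [-179.5, 0.1, 77.2]
force: [-0.5, -0.3, 1.0]
gripper_width: 91.2
```

Run:
```python
import re
s=open("h.py").read()
s=s.replace("""    for _ in range(3):
        q=W-c;k=(abs(q@ex)<41)&(abs(q@ey)<68)""","""    c0=c
    for _ in range(1):
        q=W-c0;k=(abs(q@ex)<38)&(abs(q@ey)<67)""")
open("h.py","w").write(s)
from h import *
import pickle
pattern(pickle.load(open("f1.pkl","rb")),630,236,BOFF)
plan(463.2,1.2,-24,77,4)
```

```text
sheet [633.4 248.9] 99.4 154.5 a 12.6 ->c [636.  237.2]
outline c [637.7 232.6] a 7.5 base 18.0 n 352
t 16.15 pos [455.2 -14.8  62.5] rot [-1.795e+02  1.000e-01  7.720e+01] w 91.2 | d [  8.   16.  -86.5] rv [-0.009  0.002  0.003]
0.439 0.126 2.161 -0.002 0.001 0.001
0.438 0.121 2.162 -0.002 0.001 0.001
0.437 0.116 2.162 -0.002 0.001 0.001
0.436 0.111 2.163 -0.002 0.001 0.001
```

Request:
{"api": "move_arm", "payload": {
  "increments": [
    [[1, 0.8, 0.2, 0.8, -0.005, 0.001, 0.002], [1, 0.75, 0.2, 1.5, -0.003, 0.001, 0], [1, 0, 0, 1.7, 0, 0, 0], [1, 0, 0, 1.2, 0, 0, 0], [1, 0, 0, 0, 0, 0, 0], [1, 0, 0, 0, 0, 0, 0]]
  ]
}}

```text
time_s: 16.9
ee_pos: [463.1, -3.1, 7.0]
ee_rot: [-180.0, 0.0, 76.8]
force: [-0.4, 1.4, 0.9]
gripper_width: 91.3
```

```bash
python3 -c "
from h import *
plan(463.2,1.2,-24,77,3)"
```

```text
t 16.9 pos [463.1  -3.1   7. ] rot [-180.     0.    76.8] w 91.3 | d [  0.1   4.3 -31. ] rv [-0.     0.    -0.004]
0.140 -0.030 1.033 -0.000 0.000 -0.001
0.140 -0.030 1.033 -0.000 0.000 -0.001
0.139 -0.029 1.033 -0.000 0.000 -0.001
```

Request:
{"api": "move_arm", "payload": {
  "increments": [
    [[1, 0.45, -0.1, 0.9, 0, 0, 0], [1, 0, 0, 1.0, 0, 0, 0], [1, 0, 0, 0.7, 0, 0, 0], [1, 0, 0, 0, 0, 0, 0], [1, 0, 0, 0, 0, 0, 0]]
  ]
}}

```text
time_s: 17.52
ee_pos: [463.9, 1.9, -20.1]
ee_rot: [179.9, 0.0, 76.8]
force: [-0.2, -0.2, -0.3]
gripper_width: 91.9
```

Request:
{"api": "move_arm", "payload": {
  "increments": [
    [[1, 0, -0.05, 0.2, 0, 0, 0], [0, 0, 0, 0, 0, 0, 0], [0, 0, 0, 0, 0, 0, 0], [0, 0, 0, 0, 0, 0, 0], [0, 0, 0, 0, 0, 0, 0], [0, 0, 0, 0, 0, 0, 0], [0, 0, 0, 0, 0, 0, 0], [0, 0, 0, 0, 0, 0, 0], [0, 0, 0, 0, 0, 0, 0]]
  ]
}}

```text
time_s: 18.65
ee_pos: [463.8, 1.9, -21.7]
ee_rot: [179.8, -0.0, 76.8]
force: [-0.0, -0.6, -1.2]
gripper_width: 51.6
```

Request:
{"api": "move_arm", "payload": {
  "increments": [
    [[0, 0, 0, -0.6, 0, 0, 0], [0, 0, 0, -2.2, 0, 0, 0], [0, 0, 0, -2.2, 0, 0, 0], [0, 0, 0, -2.2, 0, 0, 0], [0, 0, 0, -2.2, 0, 0, 0], [0, 0, 0, 0, 0, 0, 0]]
  ]
}}

```text
time_s: 19.4
ee_pos: [461.9, 2.0, 75.0]
ee_rot: [-180.0, 0.0, 76.8]
force: [0.4, -0.4, -2.5]
gripper_width: 51.9
```

Run:
```python
from h import *
import pickle
f=grab("top");pickle.dump(f,open("f2.pkl","wb"))
p=pattern(f,462,-0)
save(cv2.resize(f["color"][180:230,270:340],None,fx=10,fy=10,interpolation=cv2.INTER_CUBIC),"patdb.png")
plan(636,237.4,70,102,8)
```

```text
sheet [411.1  80.7] 5.5 16.4 a -88.1 ->c [399.2  80.3]
outline c [361.8  75.8] a -70.9 base 44.0 n 472
t 19.45 pos [460.8   2.   74. ] rot [-1.798e+02  1.000e-01  7.680e+01] w 52.1 | d [175.2 235.4  -4. ] rv [-0.003  0.    -0.441]
3.366 1.457 0.041 -0.000 0.000 -0.055
3.281 1.640 0.042 -0.000 0.000 -0.055
3.186 1.818 0.043 -0.000 0.000 -0.055
3.081 1.991 0.044 -0.000 0.000 -0.055
2.967 2.157 0.045 -0.000 0.000 -0.055
2.843 2.317 0.046 -0.000 0.000 -0.055
2.711 2.470 0.047 -0.000 0.000 -0.055
2.571 2.616 0.048 -0.000 0.000 -0.055
```

Request:
{"api": "move_arm", "payload": {
  "increments": [
    [[0, 2.5, 1.1, 0, 0, 0, -0.045], [0, 3.3, 1.6, 0, 0, 0, -0.055], [0, 3.2, 1.8, 0, 0, 0, -0.055], [0, 3.1, 2.0, 0, 0, 0, -0.055], [0, 3.0, 2.1, 0, 0, 0, -0.055], [0, 2.8, 2.3, 0, 0, 0, -0.055], [0, 2.7, 2.4, 0, 0, 0, -0.055], [0, 2.5, 2.6, 0, 0, 0, -0.055], [0, 0, 0, 0, 0, 0, 0], [0, 0, 0, 0, 0, 0, 0]]
  ]
}}

```text
time_s: 20.7
ee_pos: [623.5, 232.8, 53.3]
ee_rot: [-178.1, 0.1, 102.1]
force: [0.2, 0.2, -2.3]
gripper_width: 52.0
```

Run:
```python
from h import *
plan(636,237.4,10,102,4)
```

```text
t 20.7 pos [623.5 232.8  53.3] rot [-1.781e+02  1.000e-01  1.021e+02] w 52.0 | d [ 12.5   4.6 -43.3] rv [-0.034  0.002  0.002]
0.048 0.366 1.071 -0.008 0.000 0.001
0.048 0.356 1.074 -0.008 0.000 0.001
0.047 0.347 1.077 -0.008 0.000 0.001
0.047 0.338 1.080 -0.008 0.000 0.001
```

Request:
{"api": "move_arm", "payload": {
  "increments": [
    [[0, 0.1, 0.6, 0.8, -0.014, 0, 0], [0, 0.1, 0.6, 1.0, -0.01, 0, 0], [0, 0, 0, 1.0, -0.005, 0, 0], [0, 0, 0, 0.8, 0, 0, 0], [0, 0, 0, 0, 0, 0, 0], [0, 0, 0, 0, 0, 0, 0]]
  ]
}}

```text
time_s: 21.45
ee_pos: [632.7, 234.6, 13.3]
ee_rot: [-179.6, 0.1, 102.0]
force: [-0.1, 0.1, -1.7]
gripper_width: 52.0
```

Run:
```python
from h import *
plan(636,238,-21,102,2)
```

```text
t 21.45 pos [632.7 234.6  13.3] rot [-1.796e+02  1.000e-01  1.020e+02] w 52.0 | d [  3.3   3.4 -34.3] rv [-0.006  0.002 -0.   ]
0.138 0.207 1.712 -0.003 0.001 -0.000
0.136 0.201 1.712 -0.003 0.001 -0.000
```

Request:
{"api": "move_arm", "payload": {
  "increments": [
    [[0, 0.3, 0.4, 0.8, -0.005, 0.001, 0], [0, 0, 0, 0.8, 0, 0, 0], [0, 0, 0, 0.7, 0, 0, 0], [0, 0, 0, 0.4, 0, 0, 0], [0, 0, 0, 0, 0, 0, 0], [0, 0, 0, 0, 0, 0, 0]]
  ]
}}

```text
time_s: 22.2
ee_pos: [636.6, 238.8, -15.3]
ee_rot: [-180.0, 0.1, 102.0]
force: [0.5, 0.2, -2.4]
gripper_width: 52.1
```

Run:
```python
from h import *
plan(636,238,-22,102,1)
```

```text
t 22.2 pos [636.6 238.8 -15.3] rot [-1.80e+02  1.00e-01  1.02e+02] w 52.1 | d [-0.6 -0.8 -6.7] rv [-0.     0.001 -0.   ]
-0.068 -0.072 0.669 -0.000 0.001 -0.000
```

Request:
{"api": "move_arm", "payload": {
  "increments": [
    [[0, -0.07, -0.07, 0.4, 0, 0, 0], [0, 0, 0, 0.2, 0, 0, 0], [0, 0, 0, 0, 0, 0, 0]]
  ]
}}

```text
time_s: 22.58
ee_pos: [636.3, 237.9, -21.2]
ee_rot: [180.0, 0.1, 102.0]
force: [0.1, -0.2, -2.3]
gripper_width: 51.6
```

Run:
```python
from h import *
g=grab("scene");W=cloud(g)
for c,k in blobs(g,"bolt",60,2500,90,40):
    w=W[k>0];m=np.nanmedian(w,axis=0)
    if abs(m[0]-636)<80 and m[1]>100: print(len(w),m.round(1),np.nanpercentile(w[:,2],[10,50,90]).round(1))
plan(636,238,-22,102,1)
```

```text
89 [595.4 487.8  20.1] [10.2 20.1 27.2]
t 22.62 pos [636.3 238.  -21.1] rot [1.80e+02 1.00e-01 1.02e+02] w 52.0 | d [-0.3  0.  -0.9] rv [ 0.001  0.001 -0.   ]
0.011 -0.033 0.089 0.001 0.001 -0.000
```

Request:
{"api": "move_arm", "payload": {
  "increments": [
    [[0, 0, 0, 0.2, 0, 0, 0], [0, 0, 0, 0, 0, 0, 0], [0, 0, 0, 0, 0, 0, 0]]
  ]
}}

```text
time_s: 23.0
ee_pos: [636.9, 238.2, -21.3]
ee_rot: [179.9, 0.1, 102.0]
force: [0.4, 0.3, -2.3]
gripper_width: 52.2
```

Request:
{"api": "move_arm", "payload": {
  "increments": [
    [[0.9, 0, 0, 0, 0, 0, 0], [0.9, 0, 0, 0, 0, 0, 0], [0.9, 0, 0, 0, 0, 0, 0], [0.9, 0, 0, 0, 0, 0, 0], [0.9, 0, 0, 0, 0, 0, 0], [1, 0, 0, -1, 0, 0, 0], [1, 0, 0, -2.2, 0, 0, 0], [1, 0, 0, -2.2, 0, 0, 0], [1, 0, 0, -2.2, 0, 0, 0], [1, 0, 0, 0, 0, 0, 0], [1, 0, 0, 0, 0, 0, 0]]
  ]
}}

```text
time_s: 24.38
ee_pos: [637.6, 238.5, 59.6]
ee_rot: [179.7, 0.0, 102.0]
force: [-0.5, 0.0, -0.8]
gripper_width: 91.3
```

Run:
```python
from h import *
import pickle
f=grab("top");pickle.dump(f,open("f3.pkl","wb"))
for k,v in signs(f).items():
    for p in v: print(k,p[0].round(1),round(p[1],1),p[2].round(0),p[3])
pattern(f,462,0)
save(cv2.resize(f["color"][180:230,270:340],None,fx=10,fy=10,interpolation=cv2.INTER_CUBIC),"patdb.png")
plan(452,-258,65,98.8,10)
```

```text
bone [ 646.8 -240.2] -5.5 [114.  64.] 687
dumbbell [ 453.4 -255.7] 8.8 [123.  68.] 775
sheet [420.  -13.8] 35.6 120.0 a 19.2 ->c [424.  -25.1]
outline c [409.6 -38.3] a 29.9 base 25.0 n 608
t 24.43 pos [637.7 238.6  59.6] rot [179.7   0.  102. ] w 91.3 | d [-185.7 -496.6    5.4] rv [0.006 0.    0.056]
-4.471 -2.848 -0.068 0.001 0.000 0.006
-4.487 -2.823 -0.066 0.001 0.000 0.006
-4.503 -2.798 -0.065 0.001 0.000 0.006
-4.518 -2.773 -0.063 0.001 0.000 0.006
-4.534 -2.748 -0.062 0.001 0.000 0.006
-4.549 -2.723 -0.060 0.001 0.000 0.006
-4.564 -2.697 -0.059 0.001 0.000 0.006
-4.579 -2.672 -0.058 0.001 0.000 0.006
-4.594 -2.647 -0.056 0.001 0.000 0.006
-4.609 -2.621 -0.055 0.001 0.000 0.006
```

View pics/patdb.png

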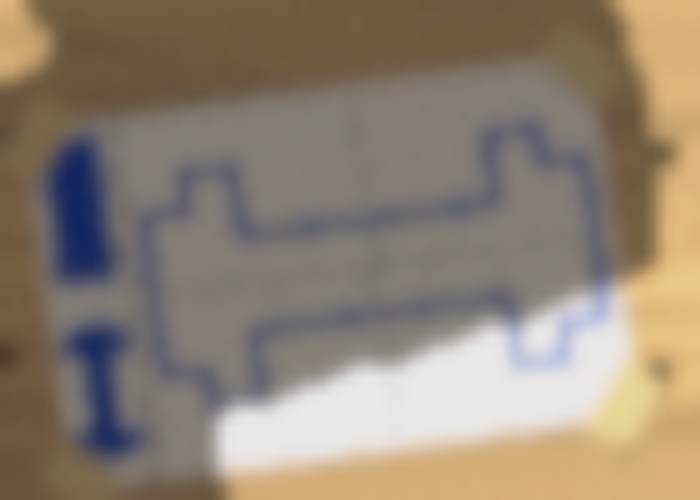

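Request:
{"api": "move_arm", "payload": {
  "increments": [
    [[1, -3.0, -1.8, -0.3, 0, 0, 0.006], [1, -4.5, -2.8, -0.2, 0, 0, 0.006], [1, -4.5, -2.8, -0.2, 0, 0, 0.006], [1, -4.5, -2.8, -0.2, 0, 0, 0.006], [1, -4.5, -2.8, -0.2, 0, 0, 0.006], [1, -4.5, -2.7, -0.2, 0, 0, 0.006], [1, -4.5, -2.7, -0.2, 0, 0, 0.006], [1, -4.6, -2.7, 0, 0, 0, 0.006], [1, -4.6, -2.6, 0, 0, 0, 0.006], [1, -4.0, -2.0, 0, 0, 0, 0.006], [1, 0, 0, 0, 0, 0, 0], [1, 0, 0, 0, 0, 0, 0]]
  ]
}}

```text
time_s: 25.92
ee_pos: [452.6, -245.5, 63.8]
ee_rot: [-179.5, -0.2, 98.6]
force: [-0.3, -0.1, 0.2]
gripper_width: 91.3
```

Run:
```python
from h import *
import pickle
f=grab("top");pickle.dump(f,open("f4.pkl","wb"))
for k,v in signs(f).items():
    for p in v: print(k,p[0].round(1),round(p[1],1),p[2].round(0),p[3])
pattern(f,462,0)
i=cv2.INTER_CUBIC
a=cv2.resize(f["color"][180:225,270:340],None,fx=5.7,fy=5.7,interpolation=i);b=cv2.resize(f["color"][115:160,185:255],None,fx=5.7,fy=5.7,interpolation=i)
save(np.hstack([a,b]),"two.png")
plan(453,-255.5,-20,98.8,4)
```

```text
bolt [635.5 236.7] 41.2 [114.  57.] 418
bone [ 647.1 -239.6] -4.7 [113.  63.] 679
arrow [448.3 255.6] 13.1 [122.  62.] 651
sheet [454.7  12. ] 100.2 155.5 a 9.2 ->c [4.566e+02 2.000e-01]
outline c [457.1 -10.1] a 10.5 base 7.0 n 263
t 25.98 pos [ 452.7 -245.3   63.9] rot [-179.5   -0.2   98.6] w 91.3 | d [  0.3 -10.2 -83.9] rv [-0.009 -0.004 -0.003]
-0.261 -0.012 2.096 -0.002 -0.001 -0.001
-0.259 -0.017 2.096 -0.002 -0.001 -0.001
-0.257 -0.022 2.096 -0.002 -0.001 -0.001
-0.255 -0.027 2.096 -0.002 -0.001 -0.001
```

View pics/two.png

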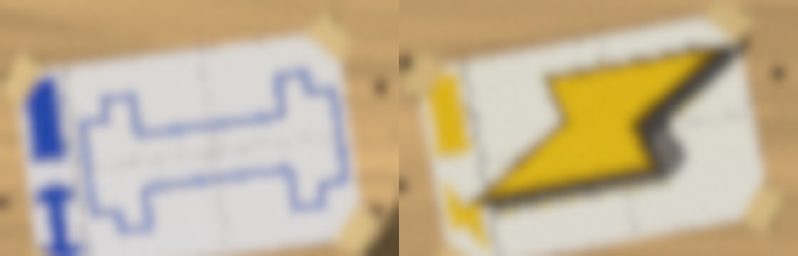

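The bolt sits at (635.5,236.7), 12.3°, against the pattern at (636,237.3), 12°, so it is well placed. Next, the dumbbell pattern from its blue line, while I continue to the dumbbell.

```bash
cat >> h.py <<'E'
def outline(f,name,x,y,smin=30):
    "largest closed printed line of that hue near x,y, filled"
    best=None
    for c,k in blobs(f,name,150,1500,smin,70):
        p=pose(f,k,0)
        if np.hypot(*(p[0]-[x,y]))<45 and (best is None or p[3]>best[3]): best=p
    print("outline",name,best);return best
E
python3 - <<'E'
from h import *
import pickle
f=pickle.load(open("f4.pkl","rb"))
HUE["dumbbell"]=(100,130)
for s in(25,40,60): outline(f,"dumbbell",456,0,s)
w=toworld(f,[[270+213/5.7-.4,180+152/5.7-.4]],0);print(w)
E
```

```text
outline dumbbell None
outline dumbbell None
outline dumbbell None
[[4.56350494e+02 2.22087293e-01 0.00000000e+00]]
```

Request:
{"api": "move_arm", "payload": {
  "increments": [
    [[1, -0.9, 0, 0.9, -0.005, -0.003, -0.002], [1, 0, 0, 1.7, -0.003, 0, 0], [1, 0, 0, 1.7, 0, 0, 0], [1, 0, 0, 1.7, 0, 0, 0], [1, 0, 0, 0.9, 0, 0, 0], [1, 0, 0, 0, 0, 0, 0], [1, 0, 0, 0, 0, 0, 0]]
  ]
}}

```text
time_s: 26.85
ee_pos: [456.4, -251.0, -9.4]
ee_rot: [-180.0, -0.0, 99.3]
force: [0.1, -0.6, -0.1]
gripper_width: 90.8
```

Request:
{"api": "move_arm", "payload": {
  "increments": [
    [[1, -0.35, -0.3, 0.6, 0, 0, 0], [1, 0, 0, 0.4, 0, 0, 0], [1, 0, 0, 0, 0, 0, 0], [1, 0, 0, 0, 0, 0, 0]]
  ]
}}

```text
time_s: 27.35
ee_pos: [454.6, -255.9, -18.9]
ee_rot: [179.9, 0.1, 99.3]
force: [0.5, 0.3, 0.1]
gripper_width: 91.6
```

Request:
{"api": "move_arm", "payload": {
  "increments": [
    [[0, 0, 0, 0, 0, 0, 0], [0, 0, 0, 0, 0, 0, 0], [0, 0, 0, 0, 0, 0, 0], [0, 0, 0, 0, 0, 0, 0], [0, 0, 0, 0, 0, 0, 0], [0, 0, 0, 0, 0, 0, 0], [0, 0, 0, 0, 0, 0, 0], [0, 0, 0, 0, 0, 0, 0], [0, 0, 0, 0, 0, 0, 0], [0, 0, 0, 0, 0, 0, 0]]
  ]
}}

```text
time_s: 28.6
ee_pos: [454.6, -255.9, -18.6]
ee_rot: [179.9, 0.1, 99.3]
force: [0.6, -0.2, 0.3]
gripper_width: 27.6
```

Request:
{"api": "move_arm", "payload": {
  "increments": [
    [[0, 0, 0, -0.6, 0, 0, 0], [0, 0, 0, -1.8, 0, 0, 0], [0, 0, 0, -1.8, 0, 0, 0], [0, 0, 0, -1.5, 0, 0, 0], [0, 0, 0, 0, 0, 0, 0], [0, 0, 0, 0, 0, 0, 0]]
  ]
}}

```text
time_s: 29.35
ee_pos: [453.5, -254.9, 39.4]
ee_rot: [-180.0, -0.1, 99.3]
force: [-0.2, 0.4, -1.9]
gripper_width: 27.9
```

Run:
```python
from h import *
plan(456.5,1,35,99.3,8)
```

```text
t 29.35 pos [ 453.5 -254.9   39.4] rot [-1.80e+02 -1.00e-01  9.93e+01] w 27.9 | d [  3.  255.9  -4.4] rv [-0.    -0.001 -0.   ]
3.151 0.553 0.057 -0.000 -0.000 -0.000
3.151 0.553 0.057 -0.000 -0.000 -0.000
3.151 0.553 0.057 -0.000 -0.000 -0.000
3.151 0.553 0.056 -0.000 -0.000 -0.000
3.151 0.553 0.056 -0.000 -0.000 -0.000
3.151 0.554 0.056 -0.000 -0.000 -0.000
3.151 0.554 0.055 -0.000 -0.000 -0.000
3.151 0.554 0.055 -0.000 -0.000 -0.000
```

Request:
{"api": "move_arm", "payload": {
  "increments": [
    [[0, 2.2, 0.4, 0, 0, 0, 0], [0, 3.1, 0.55, 0, 0, 0, 0], [0, 3.1, 0.55, 0, 0, 0, 0], [0, 3.1, 0.55, 0, 0, 0, 0], [0, 3.1, 0.55, 0, 0, 0, 0], [0, 3.1, 0.55, 0, 0, 0, 0], [0, 3.1, 0.55, 0, 0, 0, 0], [0, 3.1, 0.55, 0, 0, 0, 0], [0, 0, 0, 0, 0, 0, 0], [0, 0, 0, 0, 0, 0, 0]]
  ]
}}

```text
time_s: 30.6
ee_pos: [452.9, -4.7, 32.9]
ee_rot: [-179.3, -0.3, 99.2]
force: [0.4, -0.1, -1.7]
gripper_width: 27.9
```

Run:
```python
from h import *
plan(456.5,1,0,99.3,3)
```

```text
t 30.6 pos [452.9  -4.7  32.9] rot [-179.3   -0.3   99.2] w 27.9 | d [  3.6   5.7 -32.9] rv [-0.011 -0.005 -0.002]
0.163 0.163 1.096 -0.004 -0.002 -0.001
0.165 0.159 1.096 -0.004 -0.002 -0.001
0.167 0.155 1.097 -0.004 -0.002 -0.001
```

Request:
{"api": "move_arm", "payload": {
  "increments": [
    [[0, 0.5, 0.45, 0.6, -0.009, -0.004, -0.002], [0, 0, 0, 1.0, 0, 0, 0], [0, 0, 0, 1.0, 0, 0, 0], [0, 0, 0, 0.8, 0, 0, 0], [0, 0, 0, 0, 0, 0, 0], [0, 0, 0, 0, 0, 0, 0]]
  ]
}}

```text
time_s: 31.35
ee_pos: [456.0, -0.9, -4.6]
ee_rot: [-179.8, -0.1, 99.1]
force: [0.6, -0.2, -2.2]
gripper_width: 27.6
```

Run:
```python
from h import *
plan(456.5,1,-22,99.3,1)
```

```text
t 31.35 pos [456.   -0.9  -4.6] rot [-1.798e+02 -1.000e-01  9.910e+01] w 27.6 | d [  0.5   1.9 -17.4] rv [-0.004 -0.001 -0.003]
0.173 0.091 1.738 -0.004 -0.001 -0.003
```

Request:
{"api": "move_arm", "payload": {
  "increments": [
    [[0, 0.2, 0.05, 0.6, -0.003, 0, -0.002], [0, 0, 0, 0.5, 0, 0, 0], [0, 0, 0, 0.4, 0, 0, 0], [0, 0, 0, 0.2, 0, 0, 0], [0, 0, 0, 0, 0, 0, 0], [0, 0, 0, 0, 0, 0, 0]]
  ]
}}

```text
time_s: 32.1
ee_pos: [456.8, 1.4, -21.6]
ee_rot: [180.0, -0.0, 99.2]
force: [-0.8, 0.4, -2.2]
gripper_width: 27.8
```

Request:
{"api": "move_arm", "payload": {
  "increments": [
    [[0, 0, 0, 0.15, 0, 0, 0], [0, 0, 0, 0, 0, 0, 0], [0.8, 0, 0, 0, 0, 0, 0], [0.8, 0, 0, 0, 0, 0, 0], [0.8, 0, 0, 0, 0, 0, 0], [0.8, 0, 0, 0, 0, 0, 0], [0.8, 0, 0, 0, 0, 0, 0], [0.8, 0, 0, 0, 0, 0, 0], [1, 0, 0, -1, 0, 0, 0], [1, 0, 0, -2.2, 0, 0, 0], [1, 0, 0, -2.2, 0, 0, 0], [1, 0, 0, -2.2, 0, 0, 0]]
  ]
}}

```text
time_s: 33.6
ee_pos: [456.4, 1.4, 57.0]
ee_rot: [-180.0, -0.1, 99.2]
force: [1.0, -0.6, 0.2]
gripper_width: 91.5
```

Run:
```python
from h import *
plan(646.7,-240,60,84.5,8)
```

```text
t 33.6 pos [456.4   1.4  57. ] rot [-1.80e+02 -1.00e-01  9.92e+01] w 91.5 | d [ 190.3 -241.4    3. ] rv [-0.001 -0.001  0.257]
-3.360 1.864 -0.042 -0.000 -0.000 0.032
-3.298 1.971 -0.041 -0.000 -0.000 0.032
-3.233 2.076 -0.041 -0.000 -0.000 0.032
-3.165 2.179 -0.040 -0.000 -0.000 0.032
-3.093 2.280 -0.040 -0.000 -0.000 0.032
-3.018 2.378 -0.039 -0.000 -0.000 0.032
-2.940 2.474 -0.039 -0.000 -0.000 0.032
-2.859 2.567 -0.038 -0.000 -0.000 0.032
```

Request:
{"api": "move_arm", "payload": {
  "increments": [
    [[1, -2.6, 1.4, -0.2, 0, 0, 0.025], [1, -3.3, 2.0, -0.2, 0, 0, 0.032], [1, -3.2, 2.1, -0.2, 0, 0, 0.032], [1, -3.2, 2.2, -0.2, 0, 0, 0.032], [1, -3.1, 2.3, -0.2, 0, 0, 0.032], [1, -3.0, 2.4, 0, 0, 0, 0.032], [1, -2.9, 2.5, 0, 0, 0, 0.032], [1, -2.9, 2.6, 0, 0, 0, 0.032], [1, 0, 0, 0, 0, 0, 0], [1, 0, 0, 0, 0, 0, 0]]
  ]
}}

```text
time_s: 34.85
ee_pos: [650.4, -239.2, 77.4]
ee_rot: [179.5, -0.1, 84.6]
force: [0.1, 0.2, -0.4]
gripper_width: 91.1
```

Run:
```python
from h import *
import pickle
f=grab("top");pickle.dump(f,open("f5.pkl","wb"))
for k,v in signs(f).items():
    for p in v: print(k,p[0].round(1),round(p[1],1),p[2].round(0),p[3])
pattern(f,457,0)
plan(646.7,-240,-10,84.5,4)
```

```text
bolt [635.4 236.6] 41.3 [114.  59.] 418
arrow [448.3 255.6] 13.0 [121.  62.] 650
dumbbell [457.7   1.8] 9.8 [121.  62.] 648
sheet [426.   32.1] 73.3 143.3 a -14.5 ->c [423.   20.4]
outline c [438.1  28.4] a -27.7 base 83.0 n 645
t 34.9 pos [ 650.5 -239.2   77.5] rot [179.4  -0.   84.6] w 91.1 | d [ -3.8  -0.8 -87.5] rv [ 0.01  -0.001  0.002]
-0.030 -0.114 2.187 0.002 -0.000 0.000
-0.030 -0.108 2.187 0.002 -0.000 0.000
-0.029 -0.103 2.188 0.002 -0.000 0.000
-0.029 -0.097 2.188 0.002 -0.000 0.000
```

Request:
{"api": "move_arm", "payload": {
  "increments": [
    [[1, 0, -0.3, 0.9, 0.008, 0, 0.002], [1, 0, 0, 1.8, 0, 0, 0], [1, 0, 0, 1.8, 0, 0, 0], [1, 0, 0, 1.8, 0, 0, 0], [1, 0, 0, 1.0, 0, 0, 0], [1, 0, 0, 0, 0, 0, 0], [1, 0, 0, 0, 0, 0, 0]]
  ]
}}

```text
time_s: 35.78
ee_pos: [643.8, -234.5, -1.5]
ee_rot: [-179.8, -0.1, 84.7]
force: [0.6, -0.7, 0.7]
gripper_width: 91.2
```

Run:
```python
from h import *
plan(646.7,-240,-23,84.5,1)
```

```text
t 35.77 pos [ 643.8 -234.5   -1.5] rot [-1.798e+02 -1.000e-01  8.470e+01] w 91.2 | d [  2.9  -5.5 -21.5] rv [-0.004 -0.003  0.003]
-0.530 0.349 2.148 -0.004 -0.003 0.003
```

Request:
{"api": "move_arm", "payload": {
  "increments": [
    [[1, -0.5, 0.25, 0.6, -0.003, -0.002, 0.002], [1, 0, 0, 0.6, 0, 0, 0], [1, 0, 0, 0.5, 0, 0, 0], [1, 0, 0, 0.4, 0, 0, 0], [1, 0, 0, 0, 0, 0, 0], [1, 0, 0, 0, 0, 0, 0]]
  ]
}}

```text
time_s: 36.52
ee_pos: [646.9, -240.5, -22.6]
ee_rot: [179.9, 0.0, 84.5]
force: [-0.1, -0.1, 0.7]
gripper_width: 91.5
```

Request:
{"api": "move_arm", "payload": {
  "increments": [
    [[0, 0, 0, 0, 0, 0, 0], [0, 0, 0, 0, 0, 0, 0], [0, 0, 0, 0, 0, 0, 0], [0, 0, 0, 0, 0, 0, 0], [0, 0, 0, 0, 0, 0, 0], [0, 0, 0, 0, 0, 0, 0], [0, 0, 0, 0, 0, 0, 0], [0, 0, 0, 0, 0, 0, 0], [0, 0, 0, 0, 0, 0, 0], [0, 0, 0, 0, 0, 0, 0]]
  ]
}}

```text
time_s: 37.78
ee_pos: [647.3, -240.6, -22.0]
ee_rot: [179.8, 0.0, 84.6]
force: [0.2, 0.8, -0.2]
gripper_width: 29.7
```

Request:
{"api": "move_arm", "payload": {
  "increments": [
    [[0, 0, 0, -0.6, 0, 0, 0], [0, 0, 0, -1.8, 0, 0, 0], [0, 0, 0, -1.8, 0, 0, 0], [0, 0, 0, -1.5, 0, 0, 0], [0, 0, 0, 0, 0, 0, 0], [0, 0, 0, 0, 0, 0, 0]]
  ]
}}

```text
time_s: 38.52
ee_pos: [647.0, -240.5, 39.6]
ee_rot: [179.8, 0.0, 84.5]
force: [-0.3, 0.4, -2.9]
gripper_width: 29.8
```

Run:
```python
from h import *
plan(452,-256,30,98.7,7)
```

```text
t 38.52 pos [ 647.  -240.5   39.6] rot [179.8   0.   84.5] w 29.8 | d [-195.   -15.5   -9.6] rv [ 0.003  0.001 -0.247]
-0.485 -2.752 0.128 0.000 0.000 -0.035
-0.388 -2.767 0.130 0.000 0.000 -0.035
-0.290 -2.779 0.131 0.000 0.000 -0.035
-0.192 -2.787 0.132 0.000 0.000 -0.035
-0.093 -2.792 0.133 0.000 0.000 -0.035
0.005 -2.794 0.134 0.000 0.000 -0.035
0.104 -2.792 0.135 0.000 0.000 -0.035
```

Request:
{"api": "move_arm", "payload": {
  "increments": [
    [[0, -0.4, -2.0, 0, 0, 0, -0.025], [0, -0.4, -2.7, 0, 0, 0, -0.035], [0, -0.3, -2.7, 0, 0, 0, -0.035], [0, -0.2, -2.8, 0, 0, 0, -0.035], [0, -0.1, -2.8, 0, 0, 0, -0.035], [0, 0, -2.8, 0, 0, 0, -0.035], [0, 0.1, -2.8, 0, 0, 0, -0.035], [0, 0, 0, 0, 0, 0, 0], [0, 0, 0, 0, 0, 0, 0]]
  ]
}}

```text
time_s: 39.65
ee_pos: [452.2, -253.7, 34.3]
ee_rot: [-179.8, -0.2, 98.5]
force: [0.7, 0.2, -2.7]
gripper_width: 29.8
```

Run:
```python
from h import *
plan(451,-256,0,98.7,3)
```

```text
t 39.65 pos [ 452.2 -253.7   34.3] rot [-179.8   -0.2   98.5] w 29.8 | d [ -1.2  -2.3 -34.3] rv [-0.004 -0.004 -0.004]
-0.074 -0.046 1.142 -0.001 -0.001 -0.001
-0.072 -0.048 1.142 -0.001 -0.001 -0.001
-0.071 -0.050 1.142 -0.001 -0.001 -0.001
```

Request:
{"api": "move_arm", "payload": {
  "increments": [
    [[0, -0.15, -0.1, 0.8, -0.003, -0.003, -0.003], [0, 0, 0, 1.2, 0, 0, 0], [0, 0, 0, 1.1, 0, 0, 0], [0, 0, 0, 0.9, 0, 0, 0], [0, 0, 0, 0.5, 0, 0, 0], [0, 0, 0, 0, 0, 0, 0], [0, 0, 0, 0, 0, 0, 0]]
  ]
}}

```text
time_s: 40.52
ee_pos: [453.1, -255.1, -15.2]
ee_rot: [-179.9, -0.1, 98.7]
force: [0.1, 0.2, -3.0]
gripper_width: 30.0
```

Request:
{"api": "move_arm", "payload": {
  "increments": [
    [[0, 0, -0.1, 0.25, 0, 0, 0], [0, 0, 0, 0.15, 0, 0, 0], [0, 0, 0, 0, 0, 0, 0]]
  ]
}}

```text
time_s: 40.9
ee_pos: [452.5, -255.7, -18.7]
ee_rot: [-180.0, 0.0, 98.7]
force: [0.0, 0.4, -2.4]
gripper_width: 29.7
```

Request:
{"api": "move_arm", "payload": {
  "increments": [
    [[0, 0, 0, 0.15, 0, 0, 0], [0, 0, 0, 0, 0, 0, 0], [0.8, 0, 0, 0, 0, 0, 0], [0.8, 0, 0, 0, 0, 0, 0], [0.8, 0, 0, 0, 0, 0, 0], [0.8, 0, 0, 0, 0, 0, 0], [0.8, 0, 0, 0, 0, 0, 0], [0.8, 0, 0, 0, 0, 0, 0], [1, 0, 0, -1, 0, 0, 0], [1, 0, 0, -2.2, 0, 0, 0], [1, 0, 0, -2.2, 0, 0, 0], [1, 0, 0, -2.2, 0, 0, 0]]
  ]
}}

```text
time_s: 42.4
ee_pos: [452.5, -255.7, 60.1]
ee_rot: [-180.0, 0.0, 98.7]
force: [-0.1, -0.4, -0.2]
gripper_width: 90.8
```

Run:
```python
from h import *
import pickle
f=grab("top");pickle.dump(f,open("f6.pkl","wb"))
for k,v in signs(f).items():
    for p in v: print(k,p[0].round(1),round(p[1],1),p[2].round(0),p[3])
pattern(f,642,-245);pattern(f,457,0)
i=cv2.INTER_CUBIC
a=cv2.resize(f["color"][115:160,360:430],None,fx=5.7,fy=5.7,interpolation=i);b=cv2.resize(f["color"][180:225,270:340],None,fx=5.7,fy=5.7,interpolation=i)
save(np.hstack([a,b]),"two2.png")
plan(448.3,255.3,60,103,12)
```

```text
bolt [635.3 236.6] 41.3 [115.  59.] 422
bone [ 450.1 -217.6] -75.3 [64. 41.] 252
arrow [448.4 255.5] 13.1 [121.  62.] 650
dumbbell [457.6   1. ] 9.3 [121.  62.] 657
sheet [ 647.2 -230.4] 97.3 152.4 a 1.7 ->c [ 647.5 -242.4]
outline c [ 648.6 -254.7] a -3.0 base 21.0 n 398
sheet [426.1  18. ] 75.5 167.2 a -11.2 ->c [423.8   6.2]
outline c [448.8  23.4] a -0.1 base 97.0 n 562
t 42.45 pos [ 454.5 -256.8   63. ] rot [179.7   0.2  98.7] w 91.4 | d [ -6.2 512.1  -3. ] rv [ 0.004  0.004 -0.075]
4.226 0.596 0.012 0.000 0.000 -0.006
4.222 0.623 0.013 0.000 0.000 -0.006
4.218 0.649 0.014 0.000 0.000 -0.006
4.214 0.675 0.015 0.000 0.000 -0.006
4.210 0.701 0.016 0.000 0.000 -0.006
4.206 0.727 0.018 0.000 0.000 -0.006
4.201 0.754 0.019 0.000 0.000 -0.006
4.196 0.780 0.020 0.000 0.000 -0.006
4.191 0.806 0.021 0.000 0.000 -0.006
4.186 0.832 0.022 0.000 0.000 -0.006
4.181 0.858 0.023 0.000 0.000 -0.006
4.175 0.884 0.024 0.000 0.000 -0.006
```

View pics/two2.png

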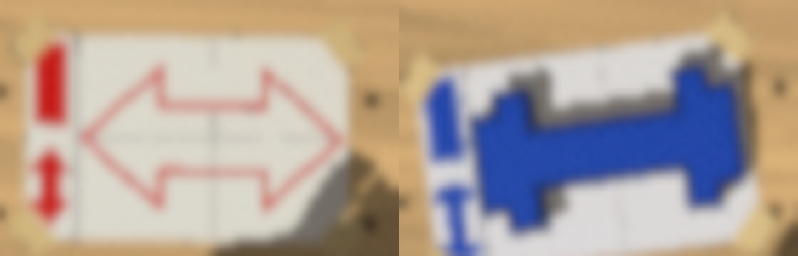

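Left crop: the red arrow outline is fully visible, with tips at (82,137) and (345,140) and barbs at (162,68), (160,207), (265,68) and (265,210). Right crop: the dumbbell covers its outline and no blue line shows.

Run:
```python
from h import *
import pickle
f=pickle.load(open("f6.pkl","rb"))
V=np.array([(82,137),(345,140),(162,68),(160,207),(265,68),(265,210)])/5.7+[360,115]-.41
w=toworld(f,V,0)[:,:2];print(w.round(1),w.mean(0).round(1))
for i,j in((0,1),(2,4),(3,5)):d=w[i]-w[j];print(np.degrees(np.arctan2(-d[0],d[1])).round(2),np.linalg.norm(d).round(1))
```

```text
[[ 648.  -179. ]
 [ 650.2 -306.5]
 [ 682.9 -217. ]
 [ 615.  -217.5]
 [ 684.3 -267. ]
 [ 615.  -268.3]] [ 649.2 -242.6]
0.99 127.5
1.66 50.0
-0.01 50.8
```

Request:
{"api": "move_arm", "payload": {
  "increments": [
    [[1, 3.0, 0.4, -0.3, 0, 0, -0.006], [1, 4.2, 0.6, -0.2, 0, 0, -0.006], [1, 4.2, 0.6, -0.2, 0, 0, -0.006], [1, 4.2, 0.7, -0.2, 0, 0, -0.006], [1, 4.2, 0.7, -0.2, 0, 0, -0.006], [1, 4.2, 0.7, -0.2, 0, 0, -0.006], [1, 4.2, 0.7, 0, 0, 0, -0.006], [1, 4.2, 0.8, 0, 0, 0, -0.006], [1, 4.2, 0.8, 0, 0, 0, -0.006], [1, 4.2, 0.8, 0, 0, 0, -0.006], [1, 4.2, 0.8, 0, 0, 0, -0.006], [1, 4.2, 0.9, 0, 0, 0, -0.006]]
  ]
}}

```text
time_s: 43.95
ee_pos: [449.8, 254.9, 77.1]
ee_rot: [179.1, 0.5, 102.6]
force: [0.4, 0.7, -0.6]
gripper_width: 91.4
```

Request:
{"api": "move_arm", "payload": {
  "increments": [
    [[1, 0, 0, 0, 0, 0, 0], [1, 0, 0, 0, 0, 0, 0]]
  ]
}}

```text
time_s: 44.2
ee_pos: [449.5, 257.0, 76.9]
ee_rot: [179.1, 0.5, 102.9]
force: [0.2, -0.1, 0.6]
gripper_width: 91.3
```

Run:
```python
from h import *
plan(448.3,255.3,0,103,3)
```

```text
t 44.2 pos [449.5 257.   76.9] rot [179.1   0.5 102.9] w 91.3 | d [ -1.2  -1.7 -76.9] rv [ 0.016  0.009 -0.002]
-0.025 -0.093 2.563 0.005 0.003 -0.001
-0.032 -0.079 2.563 0.005 0.003 -0.001
-0.040 -0.066 2.563 0.005 0.003 -0.001
```

Request:
{"api": "move_arm", "payload": {
  "increments": [
    [[1, -0.15, -0.1, 0.9, 0.012, 0.007, -0.001], [1, 0, 0, 1.8, 0, 0, 0], [1, 0, 0, 1.8, 0, 0, 0], [1, 0, 0, 1.8, 0, 0, 0], [1, 0, 0, 1.0, 0, 0, 0], [1, 0, 0, 0, 0, 0, 0], [1, 0, 0, 0, 0, 0, 0]]
  ]
}}

```text
time_s: 45.08
ee_pos: [449.6, 247.9, 0.5]
ee_rot: [180.0, 0.1, 102.4]
force: [0.1, -0.8, 0.1]
gripper_width: 91.2
```

Run:
```python
from h import *
plan(448.3,255.5,-23,103,1)
```

```text
t 45.08 pos [449.6 247.9   0.5] rot [1.800e+02 1.000e-01 1.024e+02] w 91.2 | d [ -1.3   7.6 -23.5] rv [ 0.     0.002 -0.01 ]
0.769 0.038 2.349 0.000 0.002 -0.010
```

Request:
{"api": "move_arm", "payload": {
  "increments": [
    [[1, 0.7, 0, 0.7, 0, 0.002, -0.008], [1, 0, 0, 0.7, 0, 0, 0], [1, 0, 0, 0.5, 0, 0, 0], [1, 0, 0, 0.35, 0, 0, 0], [1, 0, 0, 0, 0, 0, 0], [1, 0, 0, 0, 0, 0, 0]]
  ]
}}

```text
time_s: 45.82
ee_pos: [448.7, 256.0, -22.5]
ee_rot: [179.9, -0.1, 102.9]
force: [0.0, -0.7, -1.3]
gripper_width: 91.0
```

Request:
{"api": "move_arm", "payload": {
  "increments": [
    [[0, 0, 0, 0, 0, 0, 0], [0, 0, 0, 0, 0, 0, 0], [0, 0, 0, 0, 0, 0, 0], [0, 0, 0, 0, 0, 0, 0], [0, 0, 0, 0, 0, 0, 0], [0, 0, 0, 0, 0, 0, 0], [0, 0, 0, 0, 0, 0, 0], [0, 0, 0, 0, 0, 0, 0], [0, 0, 0, 0, 0, 0, 0], [0, 0, 0, 0, 0, 0, 0]]
  ]
}}

```text
time_s: 47.08
ee_pos: [449.0, 256.0, -22.1]
ee_rot: [179.8, -0.1, 102.9]
force: [-0.3, 0.7, -0.1]
gripper_width: 33.6
```

Request:
{"api": "move_arm", "payload": {
  "increments": [
    [[0, 0, 0, -0.6, 0, 0, 0], [0, 0, 0, -2.2, 0, 0, 0], [0, 0, 0, -2.2, 0, 0, 0], [0, 0, 0, -2.2, 0, 0, 0], [0, 0, 0, -2.2, 0, 0, 0], [0, 0, 0, 0, 0, 0, 0], [0, 0, 0, 0, 0, 0, 0]]
  ]
}}

```text
time_s: 47.95
ee_pos: [446.5, 254.6, 73.6]
ee_rot: [-179.9, 0.0, 102.9]
force: [-0.5, -0.6, -2.4]
gripper_width: 33.9
```

Run:
```python
from h import *
plan(540,-20,82,95,6)
plan(649,-242,82,91,12)
```

```text
t 47.95 pos [446.5 254.6  73.6] rot [-179.9    0.   102.9] w 33.9 | d [  93.5 -274.6    8.4] rv [-0.002  0.     0.138]
-4.810 0.494 -0.140 -0.000 0.000 0.023
-4.797 0.605 -0.140 -0.000 0.000 0.023
-4.782 0.716 -0.140 -0.000 0.000 0.023
-4.764 0.826 -0.140 -0.000 0.000 0.023
-4.744 0.936 -0.140 -0.000 0.000 0.023
-4.721 1.045 -0.140 -0.000 0.000 0.023
t 47.95 pos [446.5 254.6  73.6] rot [-179.9    0.   102.9] w 33.9 | d [ 202.5 -496.6    8.4] rv [-0.002  0.     0.208]
-4.411 0.718 -0.070 -0.000 0.000 0.017
-4.398 0.795 -0.070 -0.000 0.000 0.017
-4.384 0.871 -0.070 -0.000 0.000 0.017
-4.368 0.947 -0.070 -0.000 0.000 0.017
-4.351 1.023 -0.070 -0.000 0.000 0.017
-4.333 1.098 -0.070 -0.000 0.000 0.017
-4.313 1.173 -0.070 -0.000 0.000 0.017
-4.292 1.248 -0.070 -0.000 0.000 0.017
-4.270 1.322 -0.070 -0.000 0.000 0.017
-4.246 1.396 -0.070 -0.000 0.000 0.017
-4.221 1.469 -0.070 -0.000 0.000 0.017
-4.195 1.542 -0.070 -0.000 0.000 0.017
```

Request:
{"api": "move_arm", "payload": {
  "increments": [
    [[0, -3.0, 0.5, -0.4, 0, 0, 0.014], [0, -4.4, 0.8, -0.3, 0, 0, 0.017], [0, -4.4, 0.9, -0.2, 0, 0, 0.017], [0, -4.4, 0.9, -0.2, 0, 0, 0.017], [0, -4.3, 1.0, -0.2, 0, 0, 0.017], [0, -4.3, 1.1, -0.2, 0, 0, 0.017], [0, -4.3, 1.2, -0.1, 0, 0, 0.017], [0, -4.3, 1.2, 0, 0, 0, 0.017], [0, -4.2, 1.3, 0, 0, 0, 0.017], [0, -4.2, 1.4, 0, 0, 0, 0.017], [0, -4.2, 1.4, 0, 0, 0, 0.017], [0, -4.0, 1.4, 0, 0, 0, 0.017]]
  ]
}}

```text
time_s: 49.45
ee_pos: [638.9, -236.5, 70.6]
ee_rot: [-178.3, -0.2, 91.3]
force: [0.6, -0.2, -1.1]
gripper_width: 33.6
```

Request:
{"api": "move_arm", "payload": {
  "increments": [
    [[0, 0, 0, 0, 0, 0, 0], [0, 0, 0, 0, 0, 0, 0]]
  ]
}}

```text
time_s: 49.7
ee_pos: [637.8, -238.8, 66.5]
ee_rot: [-178.1, -0.3, 91.1]
force: [0.1, 1.1, -2.8]
gripper_width: 34.2
```

Run:
```python
from h import *
plan(649,-242,10,91,4)
```

```text
t 49.7 pos [ 637.8 -238.8   66.5] rot [-178.1   -0.3   91.1] w 34.2 | d [ 11.2  -3.2 -56.5] rv [-0.034 -0.004  0.002]
-0.093 0.327 1.403 -0.008 -0.001 0.001
-0.091 0.315 1.406 -0.008 -0.001 0.001
-0.090 0.303 1.408 -0.008 -0.001 0.001
-0.088 0.291 1.411 -0.008 -0.001 0.001
```

Request:
{"api": "move_arm", "payload": {
  "increments": [
    [[0, -0.2, 0.55, 0.8, -0.016, -0.002, 0.001], [0, -0.2, 0.5, 1.2, -0.01, -0.001, 0], [0, 0, 0, 1.3, -0.004, 0, 0], [0, 0, 0, 1.2, 0, 0, 0], [0, 0, 0, 0.6, 0, 0, 0], [0, 0, 0, 0, 0, 0, 0], [0, 0, 0, 0, 0, 0, 0]]
  ]
}}

```text
time_s: 50.58
ee_pos: [646.7, -238.9, 10.2]
ee_rot: [-179.7, -0.2, 91.3]
force: [0.2, 0.9, -3.1]
gripper_width: 34.2
```

Run:
```python
from h import *
plan(649,-243.5,-22,91.1,2)
```

```text
t 50.58 pos [ 646.7 -238.9   10.2] rot [-179.7   -0.2   91.3] w 34.2 | d [  2.3  -4.6 -32.2] rv [-0.005 -0.003  0.003]
-0.236 0.117 1.610 -0.003 -0.002 0.002
-0.233 0.113 1.610 -0.003 -0.002 0.002
```

Request:
{"api": "move_arm", "payload": {
  "increments": [
    [[0, -0.45, 0.2, 0.8, -0.005, -0.003, 0.003], [0, 0, 0, 0.8, 0, 0, 0], [0, 0, 0, 0.6, 0, 0, 0], [0, 0, 0, 0.4, 0, 0, 0], [0, 0, 0, 0, 0, 0, 0], [0, 0, 0, 0, 0, 0, 0]]
  ]
}}

```text
time_s: 51.32
ee_pos: [649.4, -244.1, -17.0]
ee_rot: [179.9, 0.0, 91.1]
force: [-0.4, -0.4, -2.2]
gripper_width: 34.0
```

Run:
```python
from h import *
plan(649,-243.5,-22,91.1,1)
```

```text
t 51.33 pos [ 649.4 -244.1  -17. ] rot [179.9   0.   91.1] w 34.0 | d [-0.4  0.6 -5. ] rv [ 0.001  0.001 -0.   ]
0.057 -0.043 0.500 0.001 0.001 -0.000
```

Request:
{"api": "move_arm", "payload": {
  "increments": [
    [[0, 0.05, -0.05, 0.35, 0, 0, 0], [0, 0, 0, 0.15, 0, 0, 0], [0, 0, 0, 0.1, 0, 0, 0], [0, 0, 0, 0, 0, 0, 0]]
  ]
}}

```text
time_s: 51.82
ee_pos: [649.5, -243.7, -21.9]
ee_rot: [179.8, 0.1, 91.1]
force: [-0.5, -0.4, -1.6]
gripper_width: 33.8
```

Down at the grip height (-22.1). Release, lift, and take a picture of the bone pattern and the bone on the pad.

Request:
{"api": "move_arm", "payload": {
  "increments": [
    [[0.8, 0, 0, 0.05, 0, 0, 0], [0.8, 0, 0, 0, 0, 0, 0], [0.8, 0, 0, 0, 0, 0, 0], [0.8, 0, 0, 0, 0, 0, 0], [0.8, 0, 0, 0, 0, 0, 0], [0.8, 0, 0, 0, 0, 0, 0], [1, 0, 0, -1, 0, 0, 0], [1, 0, 0, -2.2, 0, 0, 0], [1, 0, 0, -2.2, 0, 0, 0], [1, 0, 0, -2.2, 0, 0, 0], [1, 0, 0, 0, 0, 0, 0]]
  ]
}}

```text
time_s: 53.2
ee_pos: [650.7, -244.2, 58.9]
ee_rot: [179.6, 0.2, 91.1]
force: [-0.2, 0.3, 0.3]
gripper_width: 91.3
```

Run:
```python
from h import *
import pickle
f=grab("top");pickle.dump(f,open("f7.pkl","wb"))
for k,v in signs(f).items():
    for p in v: print(k,p[0].round(1),round(p[1],1),p[2].round(0),p[3])
pattern(f,448,255)
i=cv2.INTER_CUBIC
save(cv2.resize(f["color"][180:230,175:245],None,fx=10,fy=10,interpolation=i),"patbone.png")
plan(452,-255,65,98.7,7)
```

```text
bolt [635.4 236.6] 41.3 [113.  59.] 419
dumbbell [457.6   1.6] 9.7 [121.  62.] 649
sheet [451.5 271.5] 99.8 154.5 a -0.5 ->c [451.4 259.5]
outline c [451.3 210.9] a 0.0 base 8.0 n 128
t 53.25 pos [ 649.7 -243.8   57.5] rot [1.798e+02 1.000e-01 9.110e+01] w 90.7 | d [-197.7  -11.2    7.5] rv [ 0.004  0.002 -0.133]
-0.107 -2.827 -0.119 0.001 0.000 -0.019
-0.053 -2.828 -0.118 0.001 0.000 -0.019
0.001 -2.829 -0.116 0.001 0.000 -0.019
0.054 -2.828 -0.114 0.001 0.000 -0.019
0.108 -2.827 -0.113 0.001 0.000 -0.019
0.162 -2.824 -0.111 0.001 0.000 -0.019
0.215 -2.821 -0.109 0.001 0.000 -0.019
```

View pics/patbone.png

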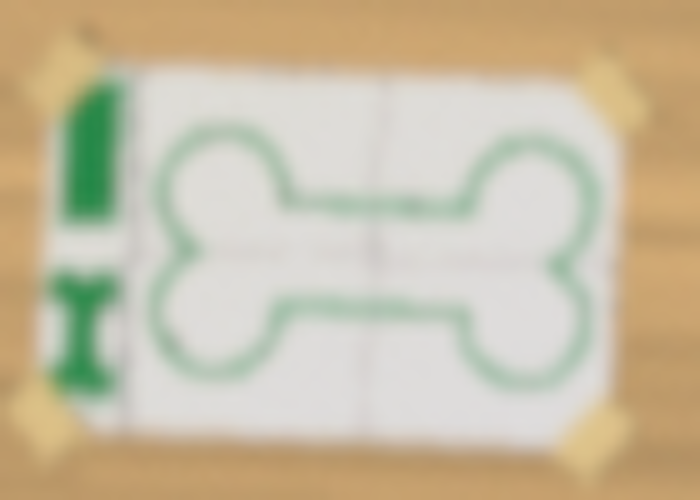

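Run:
```python
from h import *
import pickle
f=pickle.load(open("f7.pkl","rb"))
V=np.array([(222,125),(530,135),(212,380),(525,388),(157,195),(600,205),(152,305),(592,320),(375,258)])/10+[175,180]-.45
w=toworld(f,V,0)[:,:2];print(w[:4].mean(0),w[4:8].mean(0),w[8])
for i,j in((0,1),(2,3)):d=w[i]-w[j];print(np.degrees(np.arctan2(-d[0],d[1])).round(2))
```

```text
[451.93831028 260.34922256] [452.12645247 259.53139245] [451.63695447 259.59398547]
-0.26
0.12
```

Request:
{"api": "move_arm", "payload": {
  "increments": [
    [[1, -0.1, -2.0, -0.2, 0, 0, -0.015], [1, 0, -2.8, -0.2, 0, 0, -0.019], [1, 0, -2.8, -0.2, 0, 0, -0.019], [1, 0, -2.8, -0.1, 0, 0, -0.019], [1, 0.1, -2.8, -0.1, 0, 0, -0.019], [1, 0.1, -2.8, 0, 0, 0, -0.019], [1, 0.2, -2.8, 0, 0, 0, -0.019], [1, 0, -0.5, 0, 0, 0, 0], [1, 0, 0, 0, 0, 0, 0], [1, 0, 0, 0, 0, 0, 0]]
  ]
}}

```text
time_s: 54.5
ee_pos: [447.1, -253.1, 56.0]
ee_rot: [-179.5, -0.4, 98.7]
force: [-0.1, -0.0, -0.5]
gripper_width: 91.0
```

Run:
```python
from h import *
import pickle
f=grab("top");pickle.dump(f,open("f8.pkl","wb"))
for k,v in signs(f).items():
    for p in v: print(k,p[0].round(1),round(p[1],1),p[2].round(0),p[3])
plan(452.3,-255.7,0,98.7,3)
```

```text
bolt [635.3 236.5] 41.3 [114.  59.] 422
bone [ 450.2 -217.2] -75.8 [64. 39.] 250
arrow [ 648.8 -240.9] 3.1 [118.  61.] 614
dumbbell [457.6   1.1] 9.3 [121.  62.] 658
t 54.55 pos [ 447.2 -253.1   56. ] rot [-179.5   -0.4   98.7] w 91.0 | d [  5.1  -2.6 -56. ] rv [-0.008 -0.007  0.001]
-0.124 0.171 1.865 -0.003 -0.002 0.000
-0.119 0.166 1.865 -0.003 -0.002 0.000
-0.115 0.161 1.866 -0.003 -0.002 0.000
```

Request:
{"api": "move_arm", "payload": {
  "increments": [
    [[1, -0.3, 0.45, 0.8, -0.007, -0.006, 0], [1, 0, 0, 1.6, 0, 0, 0], [1, 0, 0, 1.6, 0, 0, 0], [1, 0, 0, 1.5, 0, 0, 0], [1, 0, 0, 0.8, 0, 0, 0], [1, 0, 0, 0, 0, 0, 0], [1, 0, 0, 0, 0, 0, 0]]
  ]
}}

```text
time_s: 55.42
ee_pos: [456.9, -256.0, -11.0]
ee_rot: [179.9, 0.1, 98.9]
force: [0.4, 0.0, 1.2]
gripper_width: 91.4
```

Run:
```python
from h import *
plan(452.3,-255.7,-19.5,98.7,1)
```

```text
t 55.42 pos [ 456.9 -256.   -11. ] rot [1.799e+02 1.000e-01 9.890e+01] w 91.4 | d [-4.6  0.3 -8.5] rv [0.002 0.002 0.003]
0.100 -0.450 0.850 0.002 0.002 0.003
```

Request:
{"api": "move_arm", "payload": {
  "increments": [
    [[1, 0.1, -0.4, 0.5, 0, 0, 0.003], [1, 0, 0, 0.35, 0, 0, 0], [1, 0, 0, 0, 0, 0, 0], [0, 0, 0, 0, 0, 0, 0], [0, 0, 0, 0, 0, 0, 0], [0, 0, 0, 0, 0, 0, 0], [0, 0, 0, 0, 0, 0, 0], [0, 0, 0, 0, 0, 0, 0], [0, 0, 0, 0, 0, 0, 0], [0, 0, 0, 0, 0, 0, 0], [0, 0, 0, 0, 0, 0, 0], [0, 0, 0, 0, 0, 0, 0]]
  ]
}}

```text
time_s: 56.92
ee_pos: [453.4, -256.2, -18.7]
ee_rot: [179.7, 0.2, 98.7]
force: [-0.3, -0.5, -0.3]
gripper_width: 29.6
```

Request:
{"api": "move_arm", "payload": {
  "increments": [
    [[0, 0, 0, 0, 0, 0, 0], [0, 0, 0, -0.6, 0, 0, 0], [0, 0, 0, -2.2, 0, 0, 0], [0, 0, 0, -2.2, 0, 0, 0], [0, 0, 0, -2.2, 0, 0, 0], [0, 0, 0, -1.8, 0, 0, 0], [0, 0, 0, 0, 0, 0, 0], [0, 0, 0, 0, 0, 0, 0]]
  ]
}}

```text
time_s: 57.92
ee_pos: [450.5, -254.4, 72.6]
ee_rot: [-180.0, -0.0, 98.7]
force: [0.0, 0.4, -2.8]
gripper_width: 29.7
```

Run:
```python
from h import *
plan(452,260,70,89.8,12)
```

```text
t 57.92 pos [ 450.5 -254.4   72.6] rot [-180.    -0.    98.7] w 29.7 | d [  1.5 514.4  -2.6] rv [-0.    -0.     0.155]
4.236 0.658 0.023 -0.000 -0.000 0.013
4.244 0.603 0.023 -0.000 -0.000 0.013
4.252 0.549 0.023 -0.000 -0.000 0.013
4.258 0.494 0.023 -0.000 -0.000 0.013
4.264 0.439 0.023 -0.000 -0.000 0.013
4.270 0.384 0.022 -0.000 -0.000 0.013
4.274 0.329 0.022 -0.000 -0.000 0.013
4.278 0.274 0.022 -0.000 -0.000 0.013
4.281 0.218 0.022 -0.000 -0.000 0.013
4.284 0.163 0.022 -0.000 -0.000 0.013
4.285 0.108 0.022 -0.000 -0.000 0.013
4.287 0.053 0.022 -0.000 -0.000 0.013
```

Request:
{"api": "move_arm", "payload": {
  "increments": [
    [[0, 3.0, 0.5, -0.2, 0, 0, 0.01], [0, 4.2, 0.6, -0.2, 0, 0, 0.013], [0, 4.2, 0.55, -0.2, 0, 0, 0.013], [0, 4.2, 0.5, -0.1, 0, 0, 0.013], [0, 4.2, 0.45, 0, 0, 0, 0.013], [0, 4.2, 0.4, 0, 0, 0, 0.013], [0, 4.2, 0.35, 0, 0, 0, 0.013], [0, 4.2, 0.3, 0, 0, 0, 0.013], [0, 4.2, 0.2, 0, 0, 0, 0.013], [0, 4.2, 0.15, 0, 0, 0, 0.013], [0, 4.2, 0.1, 0, 0, 0, 0.013], [0, 4.2, 0, 0, 0, 0, 0.013]]
  ]
}}

```text
time_s: 59.42
ee_pos: [447.0, 252.3, 68.8]
ee_rot: [-178.9, 0.1, 89.2]
force: [1.2, 0.2, -2.2]
gripper_width: 30.2
```

Request:
{"api": "move_arm", "payload": {
  "increments": [
    [[0, 0, 0, 0, 0, 0, 0], [0, 0, 0, 0, 0, 0, 0]]
  ]
}}

```text
time_s: 59.68
ee_pos: [445.7, 253.8, 66.8]
ee_rot: [-178.7, 0.2, 89.5]
force: [0.3, -1.2, -2.2]
gripper_width: 30.2
```

Run:
```python
from h import *
plan(452.3,260.7,8,89.8,4)
```

```text
t 59.67 pos [445.7 253.8  66.8] rot [-178.7    0.2   89.5] w 30.2 | d [  6.6   6.9 -58.8] rv [-0.022  0.003 -0.005]
0.177 0.197 1.464 -0.006 0.001 -0.001
0.176 0.189 1.466 -0.006 0.001 -0.001
0.174 0.181 1.467 -0.006 0.001 -0.001
0.173 0.173 1.468 -0.006 0.001 -0.001
```

Request:
{"api": "move_arm", "payload": {
  "increments": [
    [[0, 0.5, 0.4, 0.8, -0.014, 0.002, -0.004], [0, 0.2, 0.2, 1.3, -0.006, 0, 0], [0, 0, 0, 1.4, 0, 0, 0], [0, 0, 0, 1.3, 0, 0, 0], [0, 0, 0, 0.6, 0, 0, 0], [0, 0, 0, 0, 0, 0, 0], [0, 0, 0, 0, 0, 0, 0]]
  ]
}}

```text
time_s: 60.55
ee_pos: [451.5, 257.0, 8.3]
ee_rot: [-179.8, 0.1, 89.5]
force: [-0.1, -0.6, -1.4]
gripper_width: 29.8
```

Run:
```python
from h import *
plan(452.3,260.7,-22,89.8,2)
```

```text
t 60.55 pos [451.5 257.    8.3] rot [-1.798e+02  1.000e-01  8.950e+01] w 29.8 | d [  0.8   3.7 -30.3] rv [-0.003  0.002 -0.006]
0.187 0.044 1.515 -0.001 0.001 -0.003
0.185 0.043 1.515 -0.001 0.001 -0.003
```

Request:
{"api": "move_arm", "payload": {
  "increments": [
    [[0, 0.35, 0, 0.8, -0.003, 0.002, -0.005], [0, 0, 0, 0.8, 0, 0, 0], [0, 0, 0, 0.6, 0, 0, 0], [0, 0, 0, 0.3, 0, 0, 0], [0, 0, 0, 0, 0, 0, 0], [0, 0, 0, 0, 0, 0, 0]]
  ]
}}

```text
time_s: 61.3
ee_pos: [452.0, 261.3, -17.8]
ee_rot: [179.9, -0.0, 89.8]
force: [-1.1, 0.2, -2.2]
gripper_width: 29.7
```

Run:
```python
from h import *
plan(452.3,260.7,-22,89.8,1)
```

```text
t 61.3 pos [452.  261.3 -17.8] rot [179.9  -0.   89.8] w 29.7 | d [ 0.3 -0.6 -4.2] rv [ 0.002 -0.001 -0.   ]
-0.059 0.025 0.416 0.002 -0.001 -0.000
```

Request:
{"api": "move_arm", "payload": {
  "increments": [
    [[0, -0.05, 0, 0.3, 0, 0, 0], [0, 0, 0, 0.15, 0, 0, 0], [0, 0, 0, 0.05, 0, 0, 0], [0, 0, 0, 0, 0, 0, 0]]
  ]
}}

```text
time_s: 61.8
ee_pos: [452.2, 260.9, -21.6]
ee_rot: [179.9, -0.1, 89.8]
force: [-0.6, 0.0, -0.8]
gripper_width: 30.2
```

Request:
{"api": "move_arm", "payload": {
  "increments": [
    [[0.8, 0, 0, 0.05, 0, 0, 0], [0.8, 0, 0, 0, 0, 0, 0], [0.8, 0, 0, 0, 0, 0, 0], [0.8, 0, 0, 0, 0, 0, 0], [0.8, 0, 0, 0, 0, 0, 0], [0.8, 0, 0, 0, 0, 0, 0], [1, 0, 0, -1, 0, 0, 0], [1, 0, 0, -2.2, 0, 0, 0], [1, 0, 0, -2.2, 0, 0, 0], [1, 0, 0, -2.2, 0, 0, 0], [1, 0, 0, -2.2, 0, 0, 0], [1, 0, 0, 0, 0, 0, 0]]
  ]
}}

```text
time_s: 63.3
ee_pos: [453.3, 261.5, 81.9]
ee_rot: [179.6, -0.2, 89.8]
force: [0.7, -1.0, -1.3]
gripper_width: 91.3
```

Request:
{"api": "move_arm", "payload": {
  "increments": [
    [[1, 2.5, -2, -1, 0, 0, 0], [1, 3.5, -3, -1, 0, 0, 0], [1, 3.5, -3, -1, 0, 0, 0], [1, 3.5, -3, 0, 0, 0, 0], [1, 3.5, -3, 0, 0, 0, 0], [1, 3.5, -3, 0, 0, 0, 0], [1, 3.5, -3, 0, 0, 0, 0], [1, 2, -1, 0, 0, 0, 0], [1, 0, 0, 0, 0, 0, 0], [1, 0, 0, 0, 0, 0, 0]]
  ]
}}

```text
time_s: 64.55
ee_pos: [237.4, 520.3, 104.9]
ee_rot: [179.9, 0.4, 89.6]
force: [-1.0, 0.0, -0.1]
gripper_width: 91.2
```

Run:
```python
from h import *
import pickle
f=grab("top");pickle.dump(f,open("f9.pkl","wb"));g=grab("scene")
for k,v in signs(f).items():
    for p in v: print(k,p[0].round(1),round(p[1],1),p[2].round(0),p[3])
save(cv2.resize(f["color"][110:240,170:440],None,fx=2.9,fy=2.9,interpolation=cv2.INTER_CUBIC),"final.png")
W=cloud(g)
for n in HUE:
  for c,k in blobs(g,n,60,2500,90,40):
    w=W[k>0];m=np.nanmedian(w,axis=0)
    if 350<m[0]<750 and abs(m[1])<350: print(n,len(w),m.round(1),np.nanpercentile(w[:,2],[10,90]).round(1))
for n,(x,y) in dict(arrow=(648,-243),bone=(451,260)).items(): pattern(f,x,y)
```

```text
bolt [635.5 236.6] 41.6 [113.  59.] 416
bone [452.7 265.6] -1.8 [131.  77.] 789
arrow [ 648.7 -240.9] 3.2 [118.  61.] 620
dumbbell [457.5   1. ] 9.4 [121.  62.] 657
bolt 132 [635.3 235.4  40.4] [38.4 42.5]
bone 291 [453.1 253.7  40. ] [37.6 42.3]
arrow 613 [ 650.8 -245.2   40. ] [37.5 42.2]
dumbbell 386 [460.8  -2.4  39.9] [37.  42.2]
sheet [ 648.6 -230.3] 94.6 152.3 a 1.6 ->c [ 648.9 -242.3]
outline c [ 655.8 -247.7] a 3.0 base 82.0 n 640
sheet [418.6 255.6] 35.4 119.9 a 1.6 ->c [418.9 243.6]
outline c [443.4 259.6] a -1.5 base 111.0 n 335
```

View pics/final.png

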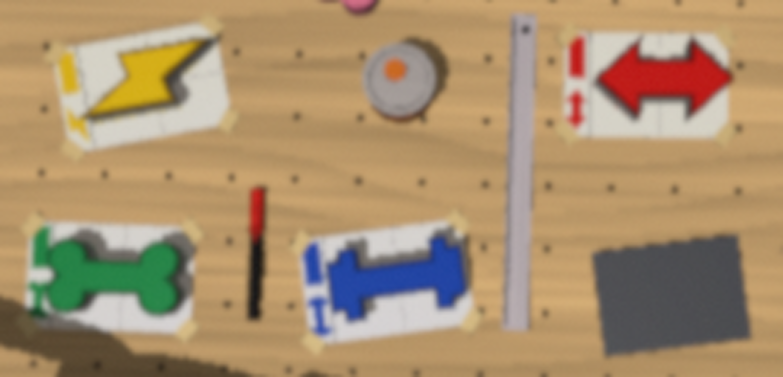

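The final view shows all four on their own patterns, with the pad empty and the tin untouched; faces read z≈40, so they are flat. The bone blob merges with its swatch and the arrow angle reads 3°, so I'll look closer at both.

Run:
```python
from h import *
import pickle
f=pickle.load(open("f9.pkl","rb"));i=cv2.INTER_CUBIC
a=cv2.resize(f["color"][115:160,360:430],None,fx=5.7,fy=5.7,interpolation=i);b=cv2.resize(f["color"][180:225,175:245],None,fx=5.7,fy=5.7,interpolation=i)
save(np.hstack([a,b]),"fin2.png")
for s,v in((80,50),(110,60),(150,60)):
  for c,k in blobs(f,"arrow",200,1500,s,v):
    p=pose(f,k,40)
    if abs(p[0][1]+240)<30:print("arrow",s,p[0].round(1),round(p[1],1),p[2].round(0),p[3])
  for c,k in blobs(f,"bone",200,1500,s,v):
    k=cv2.morphologyEx(k,cv2.MORPH_OPEN,np.ones((7,7)));n,l,st,_=cv2.connectedComponentsWithStats(k);k=(l==1+np.argmax(st[1:,4]))
    P=pose(f,k,40);print("bone",s,P[0].round(1),round(P[1],1),P[2].round(0),P[3])
```

```text
arrow 80 [ 648.6 -241. ] 3.2 [121.  65.] 658
bone 80 [452.3 262.7] -2.1 [131.  62.] 780
arrow 110 [ 648.7 -240.9] 3.2 [118.  61.] 620
bone 110 [452.1 258.8] -0.2 [112.  56.] 678
arrow 150 [ 648.9 -241.3] 2.8 [118.  58.] 565
bone 150 [451.8 259.5] 0.5 [108.  52.] 594
```

View pics/fin2.png

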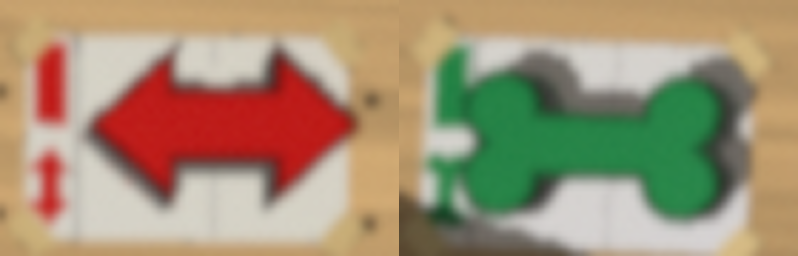

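Run:
```python
from h import *
import pickle
f=pickle.load(open("f9.pkl","rb"));g=grab("scene")
w=toworld(f,np.array([(90,127),(355,123)])/5.7+[360,115]-.41,40)[:,:2];d=w[0]-w[1];print("tips",w.round(1),w.mean(0),np.degrees(np.arctan2(-d[0],d[1])))
for x in (f,g):
 for n in HUE:
  for c,k in blobs(x,n,100,2500,110,40):
    p=pose(x,k,40)
    if 380<p[0][0]<720 and abs(p[0][1])<320: print(n,p[0].round(1),round(p[1],1),p[2].round(0),p[3])
print(toworld(f,[[309,137]],68),toworld(f,[[170+401/2.9,110+78/2.9]],68))
```

```text
tips [[ 646.1 -178.6]
 [ 651.6 -302.9]] [ 648.8483105  -240.74990812] 2.518522321728322
bolt [635.5 236.6] 41.6 [113.  59.] 416
bone [452.7 265.6] -1.8 [131.  77.] 789
arrow [ 648.7 -240.9] 3.2 [118.  61.] 620
dumbbell [457.5   1. ] 9.4 [121.  62.] 657
bolt [640.2 240.2] 26.6 [92. 74.] 152
bone [452.4 255.6] 2.1 [123.  68.] 284
arrow [ 650.8 -244.6] 4.9 [122.  63.] 582
dumbbell [461.9  -3.5] 6.6 [123.  89.] 368
[[635.9453823   -2.26758539  68.        ]] [[ 6.36162998e+02 -3.70122828e-01  6.80000000e+01]]
```

```bash
python3 -c "
from h import *
print(job.job_done())"
```

```text
the job is handed in; nothing more can be done
None
```

All four signs are on their own patterns, and I handed the job in at about 65 s of the 144 s. The moves went dumbbell → pad, bolt → its pattern, dumbbell → its pattern, bone → pad, arrow → its pattern, bone → its pattern.

Last checks, from the top camera, comparing each sign with its outline (the outlines were measured with the sheets uncovered):

| Sign | Position error | Angle error |
|---|---|---|
| Bolt | about 1 mm | under 1° |
| Dumbbell | about 1.3 mm | under 0.5° |
| Bone | about 1 mm | under 1° |
| Arrow | about 1.7 mm | about 1.5–2° |

- **Flat and clear:** all four faces read z≈40 mm, so they lie flat. The pad is empty, the tin is where it started to within about 2 mm, and the arm is well clear.
- **Arrow:** it has the largest error. I left it because the measurements themselves are only good to about 2 mm.
- **First grasp missed:** the reported tool height was about 35 mm lower than the real fingertips, so the gripper closed above the dumbbell. Nothing was disturbed, and I corrected for the offset after that.
- **Checks that disagreed:** the scene camera's positions differ from the top camera's by 3–6 mm. I did not rely on it because its colour masks were coarser. An automatic fit to the printed lines failed, so I used outline points read from the zoomed pictures, checked against the sheet edges.

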